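Lock down the suction-foot spice mill and crank it through two heavy points

TASK

Press the spice mill's yellow suction lever down, without hammering it, until it is fully home, then take hold of the wooden knob and crank the mill clockwise (seen from above) until the handle has gone through its heavy point twice. Keep an even pace and a true circle: do not wrench the mill sideways on its foot, and do not let the handle race away past the heavy point or spring back. Let go with the handle at rest after the second heavy point and before the third, and leave the other things on the counter where they are.

Things in the scene. Friction and masses are not known exactly. Their poses are not given: they have to be found in the camera images.
- mill: hand-cranked spice mill, held by its suction foot, 263 mm tall over the knob: black rubber foot 136 mm across, red round trunk 106 mm across, steel hopper with shallow domed cover, steel crank arm on top. Origin: on the counter, on the crank's vertical axis; +z up, the steel spout points to its +y, the suction lever to its -y
- crank (a joint): crank angle, rad, growing CLOCKWISE from above, not wrapped; starts at 0 to 1.4. Arm azimuth in the mill frame: 2.618 - q (anticlockwise from +x). Friction 0.22 N m. Heavy point: once a turn, near q = 3.1 (hidden, +-0.25 each time), 9.4, 15.7, a cam lifts a sprung jaw: up to 0.95 N m over the 0.7 rad before it, and for 0.7 rad after it the handle is driven FORWARD by up to 0.4 N m
- crank_mid (a point): point on top of the flat steel crank arm (20 mm wide, top 215 mm above the counter, reaching 118 mm out), 45 mm out from the crank's axis. KNOB: upright round wooden grip, 27 mm across, clamped in the arm's slot somewhere 71 to 103 mm out (hidden: see or feel it), from 219 to 263 mm above the counter, well gripped at 245 mm; it spins on its pin, so the hand need not turn
- hopper (a point): point on the crank's axis at the height of the hopper's rim, 181 mm up. The rubber foot gives: a sideways force on the knob shifts hopper and crank by 1 mm per 8 N, springing back; more than 2.5 mm (20 N) wrenches the mill off its suction
- foot_lever (a joint): angle of the suction lever, rad: starts at 0 to 0.15, slanting up and out; 0.70 is fully home, level, against its stop. Stiff, 0.42 to 0.6 N m (6 to 10 N downward at its pad); it stays where it is left.
- lever_press (a point): point on top of the suction lever's yellow pad (26 mm wide, 50 mm long), 14 mm from its outer end, 81 mm along the lever from its hinge. It moves with the lever: at lever value q it lies about 66 + 81 cos(0.70 - q) mm from the mill's axis towards the mill's -y, and 31 + 81 sin(0.70 - q) mm above the counter
- roaster: bystander: terracotta garlic roaster with domed lid, 156 mm across, 129 mm tall; origin under its centre
- bowl_a: bystander: small steel prep bowl under the mill's spout, 92 mm across, 42 mm tall; origin under its centre
- bowl_b: bystander: larger steel prep bowl, 130 mm across, 55 mm tall; origin under its centre
- jar: bystander: amber glass jar with steel cap, 60 mm across, 95 mm tall; origin under its centre
- tray: bystander: bamboo tray, 120 x 200 x 22 mm; origin under its centre
- spatula: bystander: black silicone spatula lying flat, 260 mm long; origin under its middle

How it is judged:
On the way, in this order (a step that is already met when the one before it is completed fails the run):
1. the suction lever is pressed fully home while the handle still stands where it was (value of joint foot_lever above 0.64 rad and distance of crank_mid from where it was at the start of the episode below 0.016 m), for 0.2 s.
2. the handle has gone clockwise through its first heavy point (value of joint crank above 3.42 rad), for 0.05 s.
3. the handle has gone through its second heavy point (value of joint crank above 9.7 rad), for 0.05 s.
At the end, for the whole second after the job is handed in: The suction lever is fully home (over 0.64 of 0.70 rad), the handle stands still and released after its second and before its third heavy point, and the roaster, bowls, jar, tray and spatula are within 20 mm of where they stood (value of joint foot_lever above 0.64 rad and value of joint crank between 9.7 and 15.31 rad and velocity of joint crank between -0.1 and 0.1 rad/s and distance of each of roaster, bowl_a, bowl_b, jar, tray, spatula from where it was at the start of the episode below 0.02 m); the robot touches nothing.
It fails at once if the handle is moved (more than a third of a radian) before the suction lever is home (value of joint foot_lever below 0.6 rad and distance of crank_mid from where it was at the start of the episode above 0.016 m).
It fails at once if the handle races (clockwise faster than 3 rad/s) or springs back (anticlockwise faster than 0.8 rad/s) (velocity of joint crank above 3 rad/s or velocity of joint crank below -0.8 rad/s).
It fails at once if the mill is wrenched: its hopper is dragged more than 2.5 mm (20 N) sideways on its rubber foot (distance of hopper from where it was at the start of the episode above 0.0025 m).
It fails at once if the lever is hammered: more than 60 N of finger force on it (fingers on the mill's parts more than 105 mm out from its axis) (contact force between the fingers and mill above 60 N and horizontal distance between the grasp point and mill above 0.105 m).
It fails at once if something else on the counter is pushed more than 20 mm or knocked over (distance of any of roaster, bowl_a, bowl_b, jar, tray, spatula from where it was at the start of the episode above 0.02 m or angle between any of roaster, bowl_a, bowl_b, jar's own z axis and vertical above 0.3 rad).
It also fails if it takes over 72 s, if anything falls off the work surface, if the arm or the gripper's body presses on something with over 40 N, if the wrist force passes 120 N, or if a joint passes its speed limit or range.

ROBOT

A 7-joint arm with a two-finger parallel gripper is mounted at the origin on the work surface. World frame = base frame: x ahead of the robot, y to its left, z up, the work surface at z = 0. Lengths are in m, angles in rad, forces in N, time in s.
With the tool pointing down it reaches from about 0.4 to 0.85 m from the base axis. Payload 10.4 kg.
Tool frame: the origin (TCP) lies between the finger pads; the fingertips stand tcp_to_tips ahead of it and the grasp point (between the pads) lies 8 mm behind it (tcp_to_tips is the distance from the TCP to the fingertips, in m); z points along the fingers, y is the line along which they close (so a half turn about z gives the same grasp; the last joint's range is limited). The gripper opens to 85 mm and grips with 20 to 120 N. Pads are 22 mm wide; open, the fingers measure 114 mm over their backs; the gripper's body (76 mm by 85 mm) begins 54 mm behind the grasp point. The pads swing forward as they close: fully open they stand 13 mm farther back than shut.
Start: joints at [-1.216, 0.332, -0.065, 1.46, 0.022, 1.35, -0.088], TCP at [0.231, 0.581, 0.242] pointing down, gripper open.
Joint ranges: [-2.6, 2.6], [-0.5, 2.12], [-1.47, 1.34], [0.16, 2.42], [-1.27, 4.41], [0.06, 2.06], [-2.6, 2.6]. Speed limits (rad/s): [2.22, 2.22, 2.79, 2.79, 3.14, 3.14, 3.14].

INTERFACE

Orientations are given as a unit quaternion [x, y, z, w].
In Python, from workcell import * gives the robot as it stands.
- The arm moves only by the tool apply_moves, never from a script. Its argument "rows" is a list of rows, each an object of numbers: "x", "y", "z": the shift along the tool's x, y, z in mm; "ax", "ay", "az": the turn, a rotation vector about the tool's x, y, z in degrees; "gripper": the closure, from 0 (fully open) to 1 (shut). A call has 1 to 5 rows; each row shifts and turns the commanded pose from where the row before left it, along the tool's axes as they then stand; what a row does not reach is not made up. A row lasts 1/12 s, in which the tool goes at most 41.7 mm and 7.16 degrees, less where a joint would pass 70% of its speed; a pose out of reach is approached as far as the arm can. A call with a gripper value outside its range is refused whole. The fingers move at their own pace and stop on an object; "newtons" is the grip in N (left out, the last holds). Time passes only in rows, so rows that do not move let the fingers close. It gives the time, the measured TCP pose, the force, the opening and the grip force at its end, in the units of the state.
- get_obs(): the state, without advancing time (a new reading comes with each control period).
- camera(name): name is "side" or "top"; returns a dict with "color" (480x640x3 uint8, red, green, blue), "fov_y" (degrees; the focal length in pixels is half the picture's height over the tangent of half this angle, whatever the lens; pixels are square), "cx", "cy" (the principal point, pixels), "rvec" (rotation vector, rad) and "tvec" (3), from world to camera coordinates, as OpenCV has them. Camera axes: x right, y down, z forward; pixel columns grow to the right and rows downward; lengths in m; the calibration is good to about 2 mm. A picture is of the moment at which its call begins. There is no depth.
- hand_in(): hands the job in; it is judged then, once.
The state is a dict: "clock": time; "joint_pos": joint angles; "joint_velocities": joint speeds; "tau": joint torques, N m; "position": TCP position; "ee_rot": TCP orientation; "ft_force": force on the tool from outside, world axes, zero at the start; "torque": the same for the moment, N m; "grip_width": opening from 0.0 (shut) to 1.0 (fully open); "grasp_force": force on a finger pad.
Only numpy, scipy, OpenCV 4.12 (cv2) and the standard library are available. Lean on these libraries where they do the work, as an engineer would, in place of code of your own. Each camera call takes 0.05 s, during which the arm holds its last target. There are 200 camera calls.

## Working session

There is one attempt and no reset: what is moved stays moved. The work goes in short steps, Python scripts to look and compute and a tool call to move; the robot and the scene stay as the last step left them, time stands still between calls to the robot, and variables do not carry over. Pictures are saved under pics/ and viewed, at most 10 in all, crops included, and the job is handed in when it is done.

Besides the shell and the picture viewer there is one more tool, called after "Call:" as name(argument=value, ...), one argument or row to a line, values as JSON. apply_moves: Moves the arm, as the interface text tells. Its arguments: {"type":"object","properties":{"rows":{"type":"array","items":{"type":"object","properties":{"x":{"type":"number"},"y":{"type":"number"},"z":{"type":"number"},"ax":{"type":"number"},"ay":{"type":"number"},"az":{"type":"number"},"gripper":{"type":"number"}}}},"newtons":{"type":"number"}},"required":["rows"]}

```bash
mkdir -p pics; ls; cat > h.py <<'E'
import numpy as np, cv2
from workcell import *
def cam(n):
    c=camera(n); f=240/np.tan(np.radians(c["fov_y"])/2)
    K=np.array([[f,0,c["cx"]],[0,f,c["cy"]],[0,0,1]]); R=cv2.Rodrigues(np.array(c["rvec"],float))[0]; t=np.array(c["tvec"],float).ravel()
    return c["color"],K,R,t
def ray(K,R,t,u,v):
    d=R.T@np.linalg.inv(K)@[u,v,1]; return -R.T@t,d/np.linalg.norm(d)
def onz(C,u,v,z):
    o,d=ray(*C[1:],u,v); return o+d*(z-o[2])/d[2]
def proj(C,p):
    q=C[1]@(C[2]@np.array(p)+C[3]); return q[:2]/q[2]
E
python3 - <<'E'
from h import *
for n in("top","side"):
    C=cam(n); cv2.imwrite(f"pics/{n}0.png",C[0][:,:,::-1]); np.savez(f"{n}0.npz",a=C[0],K=C[1],R=C[2],t=C[3]); print(n,-C[2].T@C[3],C[1][0,0],C[1][:2,2])
print(get_obs())
import workcell; print([k for k in dir(workcell) if k[0]!='_'], getattr(workcell,'tcp_to_tips',None))
E
```

```text
pics
top [ 0.36484527 -0.02204571  1.55610628] 578.0824970021447 [323.83628862 253.94140299]
side [0.49928053 0.70692422 0.98654867] 488.24060965572386 [319.68690968 237.96878543]
{'clock': 0.1, 'joint_pos': array([-1.21556912,  0.33281999, -0.06469083,  1.46085578,  0.02161289,
        1.34990766, -0.08849958]), 'joint_velocities': array([ 5.97524653e-04, -2.41254715e-04,  8.38536439e-04, -5.66958392e-05,
        4.14759240e-04,  6.58220663e-04, -1.45855754e-04]), 'tau': array([ 1.49065141e-03, -6.26750708e+01,  4.92994627e-02, -3.92427957e+01,
        1.63745438e-02,  6.99610740e-03,  5.04681122e-05]), 'position': array([0.23045558, 0.58061219, 0.24158915]), 'ee_rot': array([ 1.87785137e-01,  9.82209918e-01, -6.41883283e-04, -8.49756020e-05]), 'ft_force': array([-0.55730931, -0.04742373, -0.67005538]), 'torque': array([ 0.04708839,  0.01469932, -0.00446473]), 'grasp_force': 0.0, 'grip_width': 1.0031946999860424}
['MotionError', 'camera', 'get_obs', 'hand_in', 'tcp_to_tips'] 0.011
```

View pics/top0.png

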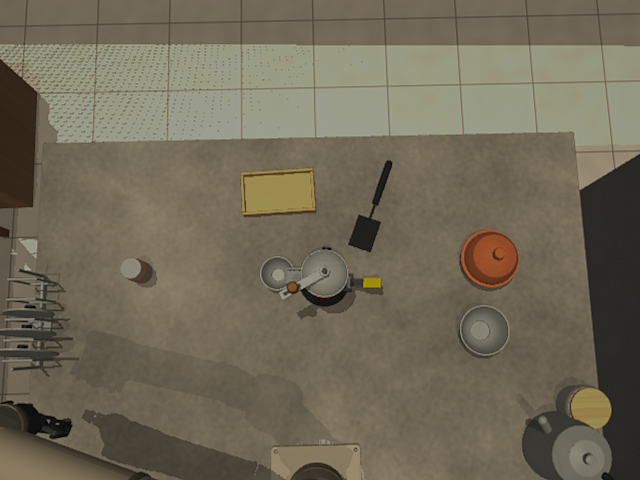

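View pics/side0.png

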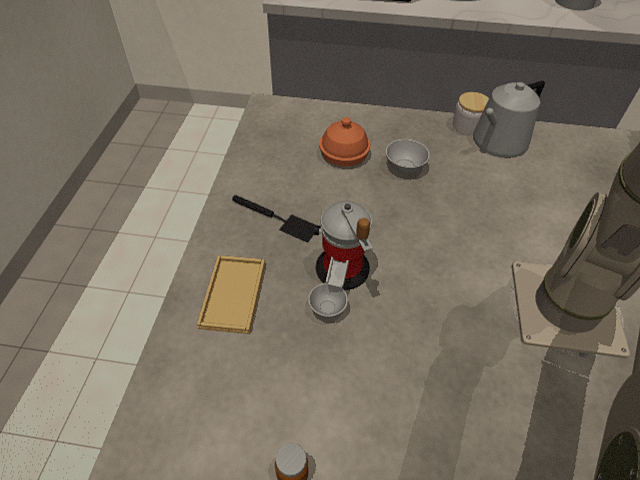

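The top view shows the mill's hub near (324,271), knob (292,288) and yellow pad (372,283). In the side view the hub is near (347,208) and the knob top near (363,222). The spout points to world +y and the lever to −y.

```bash
python3 - <<'E'
from h import *
def L(n):
    z=np.load(n+"0.npz"); return z["a"],z["K"],z["R"],z["t"]
T,S=L("top"),L("side")
for n,C,(x,y,w,h) in(("t",T,(250,225,150,100)),("s",S,(290,180,120,140))):
    k=5 if n=="t" else 4
    cv2.imwrite(f"pics/c{n}.png",cv2.resize(C[0][y:y+h,x:x+w,::-1],None,fx=k,fy=k,interpolation=cv2.INTER_CUBIC))
    hsv=cv2.cvtColor(C[0],cv2.COLOR_RGB2HSV)
    for nm,lo,hi in(("yel",(22,140,60),(34,255,255)),("wood",(6,110,50),(17,255,255)),("red",(0,170,40),(4,255,255))):
        m=cv2.inRange(hsv,lo,hi); N,l,st,ce=cv2.connectedComponentsWithStats(m)
        for i in range(1,N):
            if st[i,4]>15 and x<ce[i][0]<x+w and y<ce[i][1]<y+h: print(n,nm,st[i],ce[i],cv2.minAreaRect(np.argwhere(l==i)[:,::-1].astype(np.float32)))
E
```

```text
t yel [363 278  19  10 180] [371.6        282.50555556] ((372.0, 282.5), (18.0, 9.0), 0.0)
t wood [287 282  11  12  96] [292.09375 287.03125] ((292.0, 287.5), (11.0, 10.0), 90.0)
s wood [357 218  13  21 227] [362.78414097 228.20704846] ((363.0, 228.0), (20.0, 12.0), 90.0)
s red [323 241  41  37 551] [343.82032668 257.64972777] ((341.6024475097656, 259.6033020019531), (42.222354888916016, 32.27056884765625), 8.365886688232422)
```

View pics/ct.png

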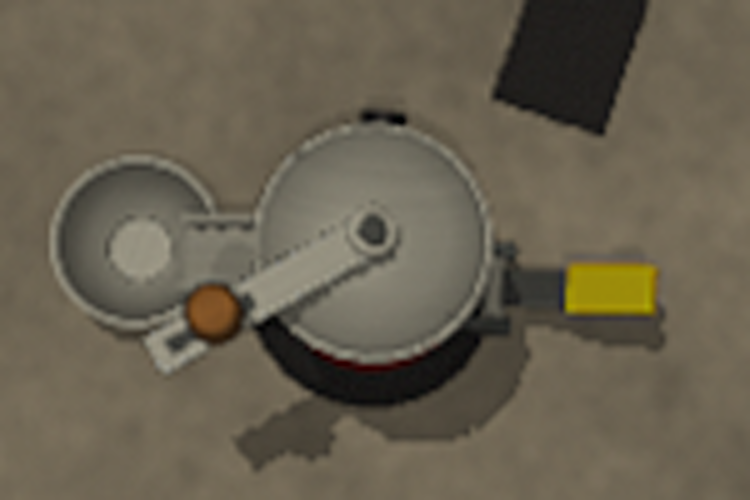

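View pics/cs.png

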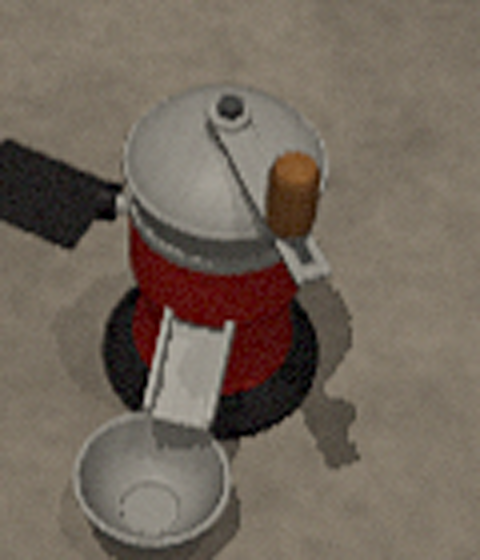

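```bash
cat >> h.py <<'E'
def L(n):
    z=np.load(n+"0.npz"); return z["a"],z["K"],z["R"],z["t"]
def tri(A,a,B,b):
    o1,d1=ray(*A[1:],*a); o2,d2=ray(*B[1:],*b)
    s=np.linalg.lstsq(np.c_[d1,-d2],o2-o1,rcond=None)[0]; p,q=o1+s[0]*d1,o2+s[1]*d2
    return (p+q)/2,np.linalg.norm(p-q)
E
python3 - <<'E'
from h import *
T,S=L("top"),L("side")
print("hub tri",tri(T,(324.5,270.7),S,(347.2,206)),onz(T,324.5,270.7,.222),onz(S,347.2,206,.222))
print("rim",onz(T,324.6,273,.181))
print("knob tri",tri(T,(292.3,287),S,(363.5,219.8)),onz(T,292.3,287,.263),onz(S,363.5,219.8,.263))
h=onz(T,324.5,270.7,.222);k=onz(T,292.3,287,.263);d=(k-h)[:2];print(np.hypot(*d),np.degrees(np.arctan2(d[1],d[0])))
for z in(.06,.07,.08):print("padC",z,onz(T,372,282.5,z),"ends",onz(T,363,282.5,z),onz(T,381,282.5,z))
hsv=cv2.cvtColor(S[0],cv2.COLOR_RGB2HSV)
print(onz(T,325,305,.0),"bowl",onz(T,277.5,273.5,.042),"spat",onz(T,365,233,0))
E
```

```text
hub tri (array([ 0.53854288, -0.0319346 ,  0.2272793 ]), np.float64(0.0016737984924079647)) [ 0.53838831 -0.03190664  0.222     ] [ 0.53965462 -0.03724457  0.222     ]
rim [ 0.53816218 -0.03232794  0.181     ]
knob tri (array([0.49897007, 0.04101907, 0.26830459]), np.float64(0.003589252481190052)) [0.49772052 0.04145425 0.263     ] [0.50075805 0.03575426 0.263     ]
0.08387901687018261 119.00189817169341
padC 0.06 [ 0.52590874 -0.15595486  0.06      ] ends [ 0.5264071  -0.13254453  0.06      ] [ 0.52541032 -0.1793677   0.06      ]
padC 0.07 [ 0.52483219 -0.15505981  0.07      ] ends [ 0.52532722 -0.13180596  0.07      ] [ 0.5243371  -0.17831615  0.07      ]
padC 0.08 [ 0.52375564 -0.15416476  0.08      ] ends [ 0.52424734 -0.13106738  0.08      ] [ 0.52326388 -0.17726461  0.08      ]
[ 0.47431938 -0.03286161  0.        ] bowl [0.55699032 0.09085867 0.042     ] spat [ 0.66910912 -0.14687354  0.        ]
```

Call:
apply_moves(
  rows=[
    {"z":-9,"az":4.88,"gripper":1},
    {"z":-9,"az":4.88,"gripper":1},
    {"z":-9,"az":4.88,"gripper":1},
    {"z":-9,"az":4.88,"gripper":1},
    {"z":-9,"az":4.88,"gripper":1},
  ],
  newtons=40,
)

```text
invalid input at $.rows[0]: expected keys x, y, z, ax, ay, az, gripper
```

Call:
apply_moves(
  rows=[
    {"z":-9,"az":4.88},
    {"z":-9,"az":4.88},
    {"z":-9,"az":4.88},
    {"z":-9,"az":4.88},
    {"z":-9,"az":4.88},
  ],
)

```text
invalid input at $.rows[0]: expected keys x, y, z, ax, ay, az, gripper
```

Call:
apply_moves(
  rows=[
    {"z":-9,"az":4.88},
    {"z":-9,"az":4.88},
    {"z":-9,"az":4.88},
    {"z":-9,"az":4.88},
    {"z":0},
  ],
)

```text
invalid input at $.rows[0]: expected keys x, y, z, ax, ay, az, gripper
```

All keys are needed in every row.

Call:
apply_moves(
  rows=[
    {"x":0,"y":0,"z":-9,"ax":0,"ay":0,"az":4.88,"gripper":1},
    {"x":0,"y":0,"z":-9,"ax":0,"ay":0,"az":4.88,"gripper":1},
    {"x":0,"y":0,"z":-9,"ax":0,"ay":0,"az":4.88,"gripper":1},
    {"x":0,"y":0,"z":-9,"ax":0,"ay":0,"az":4.88,"gripper":1},
    {"x":0,"y":0,"z":-9,"ax":0,"ay":0,"az":4.88,"gripper":1},
  ],
  newtons=40,
)

```text
clock: 0.52
position: [0.2305, 0.5807, 0.2873]
ee_rot: [0.393, 0.92, -0.0, 0.0]
ft_force: [-0.2, -0.1, -0.5]
grip_width: 0.296
grasp_force: 0.0
```

Call:
apply_moves(
  rows=[
    {"x":0,"y":0,"z":-9,"ax":0,"ay":0,"az":4.88,"gripper":1},
    {"x":0,"y":0,"z":-9,"ax":0,"ay":0,"az":4.88,"gripper":1},
    {"x":0,"y":0,"z":-9,"ax":0,"ay":0,"az":4.88,"gripper":1},
    {"x":0,"y":0,"z":-9,"ax":0,"ay":0,"az":4.88,"gripper":1},
    {"x":0,"y":0,"z":-9,"ax":0,"ay":0,"az":4.88,"gripper":1},
  ],
)

```text
clock: 0.93
position: [0.2304, 0.5808, 0.3323]
ee_rot: [0.578, 0.816, -0.0, 0.0]
ft_force: [-0.3, -0.3, 0.6]
grip_width: -0.004
grasp_force: 0.0
```

Call:
apply_moves(
  rows=[
    {"x":0,"y":0,"z":-9,"ax":0,"ay":0,"az":4.88,"gripper":1},
    {"x":0,"y":0,"z":-9,"ax":0,"ay":0,"az":4.88,"gripper":1},
    {"x":0,"y":0,"z":-9,"ax":0,"ay":0,"az":4.88,"gripper":1},
    {"x":0,"y":0,"z":-9,"ax":0,"ay":0,"az":4.88,"gripper":1},
    {"x":0,"y":0,"z":0,"ax":0,"ay":0,"az":0,"gripper":1},
  ],
)

```text
clock: 1.35
position: [0.2306, 0.5813, 0.3698]
ee_rot: [0.708, 0.706, 0.001, -0.0]
ft_force: [0.7, 0.9, 0.4]
grip_width: 0.003
grasp_force: 0.0
```

Call:
apply_moves(
  rows=[
    {"x":-20,"y":8,"z":0,"ax":0,"ay":0,"az":0,"gripper":1},
    {"x":-36,"y":14.5,"z":0,"ax":0,"ay":0,"az":0,"gripper":1},
    {"x":-36,"y":14.5,"z":0,"ax":0,"ay":0,"az":0,"gripper":1},
    {"x":-36,"y":14.5,"z":0,"ax":0,"ay":0,"az":0,"gripper":1},
    {"x":-36,"y":14.5,"z":0,"ax":0,"ay":0,"az":0,"gripper":1},
  ],
)

```text
clock: 1.77
position: [0.2969, 0.415, 0.3674]
ee_rot: [0.706, 0.709, -0.0, 0.0]
ft_force: [0.2, 0.4, 0.6]
grip_width: -0.006
grasp_force: 0.0
```

Call:
apply_moves(
  rows=[
    {"x":-36,"y":14.5,"z":0,"ax":0,"ay":0,"az":0,"gripper":1},
    {"x":-36,"y":14.5,"z":0,"ax":0,"ay":0,"az":0,"gripper":1},
    {"x":-36,"y":14.5,"z":0,"ax":0,"ay":0,"az":0,"gripper":1},
    {"x":-36,"y":14.5,"z":0,"ax":0,"ay":0,"az":0,"gripper":1},
    {"x":-36,"y":14.5,"z":0,"ax":0,"ay":0,"az":0,"gripper":1},
  ],
)

```text
clock: 2.18
position: [0.3694, 0.235, 0.3676]
ee_rot: [0.706, 0.709, -0.0, -0.0]
ft_force: [1.3, -0.1, 1.1]
grip_width: -0.001
grasp_force: 0.0
```

Call:
apply_moves(
  rows=[
    {"x":-36,"y":14.5,"z":0,"ax":0,"ay":0,"az":0,"gripper":1},
    {"x":-36,"y":14.5,"z":0,"ax":0,"ay":0,"az":0,"gripper":1},
    {"x":-36,"y":14.5,"z":0,"ax":0,"ay":0,"az":0,"gripper":1},
    {"x":-36,"y":14.5,"z":0,"ax":0,"ay":0,"az":0,"gripper":1},
    {"x":-36,"y":14.5,"z":0,"ax":0,"ay":0,"az":0,"gripper":1},
  ],
)

```text
clock: 2.6
position: [0.4419, 0.055, 0.3678]
ee_rot: [0.706, 0.709, 0.0, -0.0]
ft_force: [1.0, -0.3, 0.7]
grip_width: -0.002
grasp_force: 0.0
```

Call:
apply_moves(
  rows=[
    {"x":-36,"y":14.5,"z":0,"ax":0,"ay":0,"az":0,"gripper":1},
    {"x":-36,"y":14.5,"z":0,"ax":0,"ay":0,"az":0,"gripper":1},
    {"x":-36,"y":14.5,"z":0,"ax":0,"ay":0,"az":0,"gripper":1},
    {"x":-36,"y":14.5,"z":0,"ax":0,"ay":0,"az":0,"gripper":1},
    {"x":-36,"y":14.5,"z":0,"ax":0,"ay":0,"az":0,"gripper":1},
  ],
)

```text
clock: 3.02
position: [0.5145, -0.1248, 0.3681]
ee_rot: [0.706, 0.709, 0.0, 0.0]
ft_force: [0.4, 0.3, -0.7]
grip_width: 0.001
grasp_force: 0.0
```

Call:
apply_moves(
  rows=[
    {"x":-25,"y":4,"z":0,"ax":0,"ay":0,"az":0,"gripper":1},
    {"x":-23.7,"y":3,"z":15,"ax":0,"ay":0,"az":0,"gripper":1},
    {"x":0,"y":0,"z":35,"ax":0,"ay":0,"az":0,"gripper":1},
    {"x":0,"y":0,"z":35,"ax":0,"ay":0,"az":0,"gripper":1},
    {"x":0,"y":0,"z":35,"ax":0,"ay":0,"az":0,"gripper":1},
  ],
)

```text
clock: 3.43
position: [0.521, -0.1722, 0.2462]
ee_rot: [0.706, 0.708, -0.0, 0.0]
ft_force: [0.4, 0.7, 0.3]
grip_width: 0.003
grasp_force: 0.0
```

Call:
apply_moves(
  rows=[
    {"x":0,"y":0,"z":35,"ax":0,"ay":0,"az":0,"gripper":1},
    {"x":0,"y":0,"z":35,"ax":0,"ay":0,"az":0,"gripper":1},
    {"x":0,"y":0,"z":35,"ax":0,"ay":0,"az":0,"gripper":1},
    {"x":0,"y":0,"z":25,"ax":0,"ay":0,"az":0,"gripper":1},
    {"x":0,"y":0,"z":8,"ax":0,"ay":0,"az":0,"gripper":1},
  ],
)

```text
clock: 3.85
position: [0.5188, -0.1708, 0.106]
ee_rot: [0.706, 0.708, -0.002, -0.002]
ft_force: [-0.1, 0.1, 0.2]
grip_width: 0.002
grasp_force: 0.0
```

```bash
python3 - <<'E'
from h import *
o=get_obs();print(o["position"],o["ft_force"])
S=cam("side");C=cam("top");a=S[0][170:290,250:410,::-1];b=C[0][225:345,310:470,::-1]
cv2.imwrite("pics/p1.png",cv2.resize(np.hstack([a,b]),None,fx=2.5,fy=2.5,interpolation=cv2.INTER_CUBIC))
E
```

```text
[ 0.5188059  -0.17084188  0.10596239] [-0.1133219   0.14978702  0.17060803]
```

View pics/p1.png

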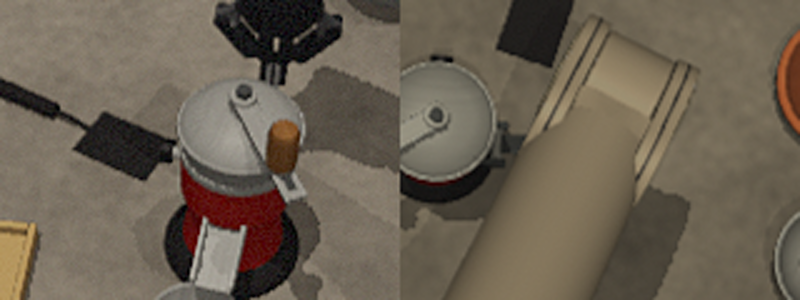

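The side view shows the closed fingers standing behind the hopper at about (270,70) in the crop, clear of the mill and over the lever. Now I press gently.

Call:
apply_moves(
  rows=[
    {"x":0,"y":2,"z":4,"ax":0,"ay":0,"az":0,"gripper":1},
    {"x":0,"y":0,"z":4,"ax":0,"ay":0,"az":0,"gripper":1},
    {"x":0,"y":0,"z":4,"ax":0,"ay":0,"az":0,"gripper":1},
    {"x":0,"y":0,"z":4,"ax":0,"ay":0,"az":0,"gripper":1},
    {"x":0,"y":0,"z":4,"ax":0,"ay":0,"az":0,"gripper":1},
  ],
)

```text
clock: 4.37
position: [0.5239, -0.1716, 0.0905]
ee_rot: [0.707, 0.707, 0.0, 0.0]
ft_force: [-1.4, -5.5, 9.8]
grip_width: -0.0
grasp_force: 5.1
```

Call:
apply_moves(
  rows=[
    {"x":0,"y":0,"z":4,"ax":0,"ay":0,"az":0,"gripper":1},
    {"x":0,"y":0,"z":4,"ax":0,"ay":0,"az":0,"gripper":1},
    {"x":0,"y":0,"z":4,"ax":0,"ay":0,"az":0,"gripper":1},
    {"x":-0.5,"y":0,"z":4,"ax":0,"ay":0,"az":0,"gripper":1},
    {"x":-0.5,"y":0,"z":4,"ax":0,"ay":0,"az":0,"gripper":1},
  ],
)

```text
clock: 4.78
position: [0.5243, -0.1737, 0.071]
ee_rot: [0.707, 0.707, 0.0, 0.001]
ft_force: [-0.4, -1.7, 7.2]
grip_width: 0.001
grasp_force: 3.0
```

Call:
apply_moves(
  rows=[
    {"x":-0.5,"y":0,"z":4,"ax":0,"ay":0,"az":0,"gripper":1},
    {"x":-0.5,"y":0,"z":4,"ax":0,"ay":0,"az":0,"gripper":1},
    {"x":0,"y":0,"z":4,"ax":0,"ay":0,"az":0,"gripper":1},
    {"x":0,"y":0,"z":4,"ax":0,"ay":0,"az":0,"gripper":1},
    {"x":0,"y":0,"z":4,"ax":0,"ay":0,"az":0,"gripper":1},
  ],
)

```text
clock: 5.2
position: [0.5242, -0.1752, 0.0511]
ee_rot: [0.707, 0.707, 0.0, 0.001]
ft_force: [-1.4, -4.1, 8.1]
grip_width: -0.002
grasp_force: 3.5
```

Call:
apply_moves(
  rows=[
    {"x":0,"y":0,"z":2,"ax":0,"ay":0,"az":0,"gripper":1},
    {"x":0,"y":0,"z":2,"ax":0,"ay":0,"az":0,"gripper":1},
    {"x":0,"y":0,"z":1,"ax":0,"ay":0,"az":0,"gripper":1},
    {"x":0,"y":0,"z":1,"ax":0,"ay":0,"az":0,"gripper":1},
  ],
)

```text
clock: 5.53
position: [0.5242, -0.1756, 0.0452]
ee_rot: [0.707, 0.707, -0.0, 0.002]
ft_force: [0.1, -5.0, 7.6]
grip_width: 0.003
grasp_force: 3.5
```

Call:
apply_moves(
  rows=[
    {"x":0,"y":0,"z":1,"ax":0,"ay":0,"az":0,"gripper":1},
    {"x":0,"y":0,"z":1,"ax":0,"ay":0,"az":0,"gripper":1},
    {"x":0,"y":0,"z":1,"ax":0,"ay":0,"az":0,"gripper":1},
  ],
)

```text
clock: 5.78
position: [0.5242, -0.1758, 0.0423]
ee_rot: [0.707, 0.707, -0.0, 0.002]
ft_force: [-0.4, -6.3, 8.1]
grip_width: -0.001
grasp_force: 3.8
```

Call:
apply_moves(
  rows=[
    {"x":0,"y":0,"z":0.5,"ax":0,"ay":0,"az":0,"gripper":1},
    {"x":0,"y":0,"z":0.5,"ax":0,"ay":0,"az":0,"gripper":1},
  ],
)

```text
clock: 5.95
position: [0.5243, -0.1758, 0.0419]
ee_rot: [0.707, 0.707, 0.0, 0.002]
ft_force: [-4.1, -3.5, 21.4]
grip_width: -0.0
grasp_force: 10.8
```

Call:
apply_moves(
  rows=[
    {"x":0,"y":0,"z":0,"ax":0,"ay":0,"az":0,"gripper":1},
    {"x":0,"y":0,"z":0,"ax":0,"ay":0,"az":0,"gripper":1},
    {"x":0,"y":0,"z":0,"ax":0,"ay":0,"az":0,"gripper":1},
    {"x":0,"y":0,"z":-5,"ax":0,"ay":0,"az":0,"gripper":1},
    {"x":0,"y":0,"z":-20,"ax":0,"ay":0,"az":0,"gripper":1},
  ],
)

```text
clock: 6.37
position: [0.522, -0.1731, 0.0636]
ee_rot: [0.707, 0.707, -0.001, -0.001]
ft_force: [0.3, 1.1, -0.7]
grip_width: 0.001
grasp_force: 0.0
```

Call:
apply_moves(
  rows=[
    {"x":0,"y":0,"z":-35,"ax":0,"ay":0,"az":0,"gripper":1},
    {"x":0,"y":0,"z":-35,"ax":0,"ay":0,"az":0,"gripper":1},
    {"x":0,"y":0,"z":-35,"ax":0,"ay":0,"az":0,"gripper":1},
    {"x":0,"y":0,"z":-35,"ax":0,"ay":0,"az":0,"gripper":1},
    {"x":0,"y":0,"z":-35,"ax":0,"ay":0,"az":0,"gripper":1},
  ],
)

```text
clock: 6.78
position: [0.5231, -0.1735, 0.242]
ee_rot: [0.707, 0.707, 0.0, -0.0]
ft_force: [0.3, 0.7, -0.4]
grip_width: 0.004
grasp_force: 0.0
```

Call:
apply_moves(
  rows=[
    {"x":0,"y":0,"z":-35,"ax":0,"ay":0,"az":0,"gripper":1},
    {"x":0,"y":0,"z":-35,"ax":0,"ay":0,"az":0,"gripper":1},
    {"x":0,"y":0,"z":-35,"ax":0,"ay":0,"az":0,"gripper":1},
    {"x":0,"y":0,"z":-10,"ax":0,"ay":0,"az":0,"gripper":0},
    {"x":0,"y":0,"z":0,"ax":0,"ay":0,"az":0,"gripper":0},
  ],
)

```text
clock: 7.2
position: [0.5245, -0.174, 0.3581]
ee_rot: [0.707, 0.707, 0.002, 0.002]
ft_force: [0.2, -0.8, 0.1]
grip_width: 0.275
grasp_force: 0.0
```

```bash
python3 - <<'E'
from h import *
C=cam("side");S=cam("top");a=C[0][170:290,250:410,::-1];b=S[0][225:345,290:450,::-1]
cv2.imwrite("pics/p2.png",cv2.resize(np.hstack([a,b]),None,fx=2.5,fy=2.5,interpolation=cv2.INTER_CUBIC))
for n,C,o in(("side",C,L("side")),("top",S,L("top"))):
  for nm,lo,hi,r in(("yel",(22,140,60),(34,255,255),(340,260,60,40)),("wood",(6,110,50),(17,255,255),(280,210,90,90))):
    for X in(C,o):
      m=cv2.inRange(cv2.cvtColor(X[0],cv2.COLOR_RGB2HSV),lo,hi);x,y,w,h=r;q=np.argwhere(m[y:y+h,x:x+w]); print(n,nm,len(q),(q.mean(0)[::-1]+[x,y]) if len(q) else 0)
E
```

```text
side yel 0 0
side yel 0 0
side wood 250 [360.272 230.7  ]
side wood 264 [359.81439394 232.04545455]
top yel 40 [367.525 283.3  ]
top yel 180 [371.6        282.50555556]
top wood 136 [294.125      265.41176471]
top wood 123 [293.32520325 270.45528455]
```

View pics/p2.png

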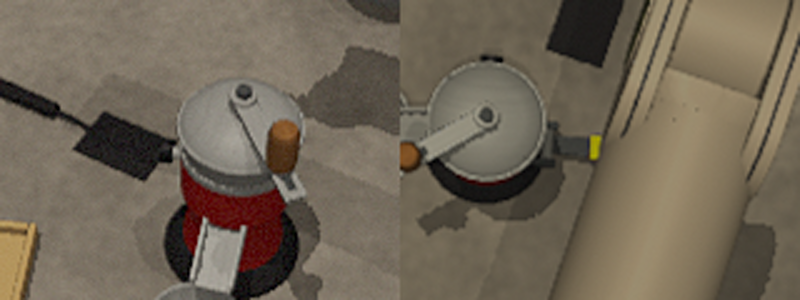

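The crank has not moved, with the knob at (283,145) in the left crop. The lever's pad has swung outward and down. Next is the knob.

Call:
apply_moves(
  rows=[
    {"x":35,"y":-4,"z":0,"ax":0,"ay":0,"az":0,"gripper":0},
    {"x":36,"y":-4,"z":0,"ax":0,"ay":0,"az":0,"gripper":0},
    {"x":36,"y":-4,"z":0,"ax":0,"ay":0,"az":0,"gripper":0},
    {"x":36,"y":-4,"z":0,"ax":0,"ay":0,"az":0,"gripper":0},
    {"x":36,"y":-4,"z":0,"ax":0,"ay":0,"az":0,"gripper":0},
  ],
)

```text
clock: 7.72
position: [0.5022, 0.0072, 0.3537]
ee_rot: [0.707, 0.707, -0.001, -0.001]
ft_force: [1.2, 0.2, -0.6]
grip_width: 1.003
grasp_force: 0.0
```

Call:
apply_moves(
  rows=[
    {"x":36,"y":-4,"z":0,"ax":0,"ay":0,"az":0,"gripper":0},
    {"x":0,"y":0,"z":15,"ax":0,"ay":0,"az":0,"gripper":0},
    {"x":0,"y":0,"z":15,"ax":0,"ay":0,"az":0,"gripper":0},
    {"x":0,"y":0,"z":10,"ax":0,"ay":0,"az":0,"gripper":0},
    {"x":0,"y":0,"z":0,"ax":0,"ay":0,"az":0,"gripper":0},
  ],
)

```text
clock: 8.13
position: [0.4979, 0.0412, 0.3123]
ee_rot: [0.707, 0.707, -0.002, -0.001]
ft_force: [-1.4, -0.7, 0.4]
grip_width: 1.005
grasp_force: 0.0
```

```bash
python3 - <<'E'
from h import *
o=get_obs();print(o["position"],o["ee_rot"],o["grip_width"])
E
```

```text
[0.49794622 0.04118261 0.31225179] [ 0.70690799  0.70730151 -0.00214863 -0.00102401] 1.0048600921437514
```

Call:
apply_moves(
  rows=[
    {"x":0,"y":1,"z":20,"ax":0,"ay":0,"az":0,"gripper":0},
    {"x":0,"y":0,"z":25,"ax":0,"ay":0,"az":0,"gripper":0},
    {"x":0,"y":0,"z":20,"ax":0,"ay":0,"az":0,"gripper":0.2},
    {"x":0,"y":0,"z":10,"ax":0,"ay":0,"az":0,"gripper":0.4},
    {"x":0,"y":0,"z":0,"ax":0,"ay":0,"az":0,"gripper":0.58},
  ],
  newtons=30,
)

```text
clock: 8.55
position: [0.4993, 0.0409, 0.2386]
ee_rot: [0.707, 0.707, -0.002, -0.001]
ft_force: [-0.6, -0.5, 0.2]
grip_width: 0.604
grasp_force: 0.0
```

Call:
apply_moves(
  rows=[
    {"x":0,"y":0,"z":0,"ax":0,"ay":0,"az":0,"gripper":0.58},
    {"x":0,"y":0,"z":0,"ax":0,"ay":0,"az":0,"gripper":0.6},
    {"x":0,"y":0,"z":0,"ax":0,"ay":0,"az":0,"gripper":0.61},
    {"x":0,"y":0,"z":0,"ax":0,"ay":0,"az":0,"gripper":0.62},
    {"x":0,"y":0,"z":0,"ax":0,"ay":0,"az":0,"gripper":0.63},
  ],
)

```text
clock: 8.97
position: [0.5007, 0.0415, 0.2409]
ee_rot: [0.707, 0.707, 0.001, 0.0]
ft_force: [0.4, -0.3, 0.0]
grip_width: 0.366
grasp_force: 0.0
```

```bash
python3 - <<'E'
from h import *
o=get_obs();print(o["position"],o["ee_rot"],o["grip_width"],o["ft_force"])
C=cam("side");S=cam("top");a=C[0][170:290,290:450,::-1];b=S[0][225:345,250:410,::-1]
cv2.imwrite("pics/p3.png",cv2.resize(np.hstack([a,b]),None,fx=2.5,fy=2.5,interpolation=cv2.INTER_CUBIC))
E
```

```text
[0.50066634 0.04147874 0.2409136 ] [7.06873359e-01 7.07339924e-01 5.14013095e-04 1.46030211e-04] 0.36558063134564905 [ 0.38864898 -0.27121675  0.00581848]
```

View pics/p3.png

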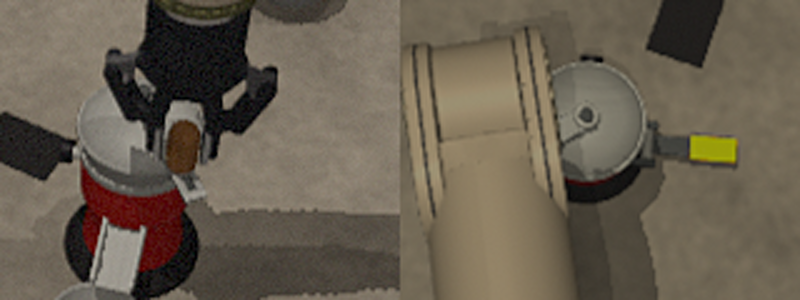

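The side view shows the knob at (182,145) between the fingers, untouched, and the top view shows the lever level. I'll close gently.

Call:
apply_moves(
  rows=[
    {"x":0,"y":0,"z":3,"ax":0,"ay":0,"az":0,"gripper":0.64},
    {"x":0,"y":0,"z":0,"ax":0,"ay":0,"az":0,"gripper":0.65},
    {"x":0,"y":0,"z":0,"ax":0,"ay":0,"az":0,"gripper":0.66},
    {"x":0,"y":0,"z":0,"ax":0,"ay":0,"az":0,"gripper":0.67},
    {"x":0,"y":0,"z":0,"ax":0,"ay":0,"az":0,"gripper":0.68},
  ],
)

```text
clock: 9.48
position: [0.5002, 0.0414, 0.2373]
ee_rot: [0.707, 0.707, -0.0, -0.0]
ft_force: [-0.8, -0.3, 0.3]
grip_width: 0.321
grasp_force: 0.6
```

Call:
apply_moves(
  rows=[
    {"x":0,"y":0,"z":0,"ax":0,"ay":0,"az":0,"gripper":0.69},
    {"x":0,"y":0,"z":0,"ax":0,"ay":0,"az":0,"gripper":0.7},
    {"x":0,"y":0,"z":0,"ax":0,"ay":0,"az":0,"gripper":0.72},
    {"x":0,"y":0,"z":0,"ax":0,"ay":0,"az":0,"gripper":0.75},
    {"x":0,"y":0,"z":0,"ax":0,"ay":0,"az":0,"gripper":0.8},
  ],
)

```text
clock: 9.9
position: [0.5003, 0.0414, 0.2374]
ee_rot: [0.707, 0.707, 0.0, -0.0]
ft_force: [-4.0, 0.2, 3.8]
grip_width: 0.303
grasp_force: 30.2
```

Call:
apply_moves(
  rows=[
    {"x":0,"y":0,"z":0,"ax":0,"ay":0,"az":0,"gripper":0.9},
    {"x":0,"y":0,"z":0,"ax":0,"ay":0,"az":0,"gripper":0.9},
  ],
)

```text
clock: 10.07
position: [0.5003, 0.0414, 0.2374]
ee_rot: [0.707, 0.707, 0.0, -0.0]
ft_force: [-2.9, -0.7, 3.5]
grip_width: 0.306
grasp_force: 30.3
```

```bash
python3 - <<'E'
from h import *
o=get_obs();print(o["clock"],o["position"],o["ee_rot"],o["grip_width"],o["ft_force"],o["grasp_force"],o["joint_pos"])
E
```

```text
10.0667 [0.50031339 0.04144526 0.23735997] [ 7.06890045e-01  7.07323444e-01  3.29853871e-05 -9.42682453e-05] 0.3059237714442956 [-2.87264822 -0.67220739  3.52374111] 30.265803892398253 [-0.92003902  0.04902246  0.78109718  1.82076196 -0.03615238  1.28624104
 -0.12877467]
```

```bash
cat > plan.py <<'E'
import sys,json
from h import *
from scipy.optimize import least_squares
# usage: plan.py cx cy R az0(commanded azimuth, deg or 'm') x y steps...
def plan(c,R,p,az,steps,Rb=None):
    out=[];p=np.array(p,float)
    for i,s in enumerate(steps):
        az-=s; t=np.array(c)+R*np.array([np.cos(np.radians(az)),np.sin(np.radians(az))])
        d=np.round((t-p)*1000,1); p=p+d/1000
        out.append(f'{{"x": {d[1]:.1f}, "y": {d[0]:.1f}, "z": 0, "ax": 0, "ay": 0, "az": 0, "gripper": 0.9}}')
    for i in range(0,len(out),5): print("["+", ".join(out[i:i+5])+"]")
    print("end",p.round(5).tolist(),"az",az)
def fit(rows,r0=(.5385,-.0325,.0832)):
    D=np.array(rows); P=D[:,:2]; F=-D[:,2:4]   # force on mill
    f=lambda q:np.r_[(np.hypot(*(P-q[:2]-F/8000).T)-q[2])*1000,(np.array(q)-r0)*1000/2]
    q=least_squares(f,r0).x; print("fit",q.round(5),"res mm",f(q)[:-3].round(2)); 
    u=P-q[:2]; u/=np.hypot(*u.T)[:,None]; print("radial N out",(F*u).sum(1).round(1),"tang cw N",(F[:,0]*u[:,1]-F[:,1]*u[:,0]).round(1))
    return q
E
python3 - <<'E'
from plan import *
c=(.5385,-.0325);p=(.5003,.0414);d=np.array(p)-c
plan(c,np.hypot(*d),p,np.degrees(np.arctan2(d[1],d[0])),[1,2,3,3,3,3,3,3,3,3])
E
```

```text
[{"x": 0.7, "y": 1.3, "z": 0, "ax": 0, "ay": 0, "az": 0, "gripper": 0.9}, {"x": 1.2, "y": 2.6, "z": 0, "ax": 0, "ay": 0, "az": 0, "gripper": 0.9}, {"x": 1.7, "y": 4.0, "z": 0, "ax": 0, "ay": 0, "az": 0, "gripper": 0.9}, {"x": 1.5, "y": 4.1, "z": 0, "ax": 0, "ay": 0, "az": 0, "gripper": 0.9}, {"x": 1.2, "y": 4.2, "z": 0, "ax": 0, "ay": 0, "az": 0, "gripper": 0.9}]
[{"x": 1.1, "y": 4.2, "z": 0, "ax": 0, "ay": 0, "az": 0, "gripper": 0.9}, {"x": 0.8, "y": 4.3, "z": 0, "ax": 0, "ay": 0, "az": 0, "gripper": 0.9}, {"x": 0.6, "y": 4.3, "z": 0, "ax": 0, "ay": 0, "az": 0, "gripper": 0.9}, {"x": 0.3, "y": 4.4, "z": 0, "ax": 0, "ay": 0, "az": 0, "gripper": 0.9}, {"x": 0.2, "y": 4.3, "z": 0, "ax": 0, "ay": 0, "az": 0, "gripper": 0.9}]
end [0.538, 0.0507] az 90.33510937059633
```

Call:
apply_moves(
  rows=[
    {"x":0.7,"y":1.3,"z":0,"ax":0,"ay":0,"az":0,"gripper":0.9},
    {"x":1.2,"y":2.6,"z":0,"ax":0,"ay":0,"az":0,"gripper":0.9},
    {"x":1.7,"y":4.0,"z":0,"ax":0,"ay":0,"az":0,"gripper":0.9},
  ],
  newtons=45,
)

```text
clock: 10.32
position: [0.5084, 0.0452, 0.2374]
ee_rot: [0.707, 0.707, 0.0, -0.0]
ft_force: [-3.3, -0.0, 4.6]
grip_width: 0.302
grasp_force: 45.3
```

Call:
apply_moves(
  rows=[
    {"x":1.5,"y":4.1,"z":0,"ax":0,"ay":0,"az":0,"gripper":0.9},
    {"x":1.2,"y":4.2,"z":0,"ax":0,"ay":0,"az":0,"gripper":0.9},
  ],
)

```text
clock: 10.48
position: [0.5172, 0.0481, 0.2374]
ee_rot: [0.707, 0.707, 0.0, 0.0]
ft_force: [-3.8, 1.1, 6.2]
grip_width: 0.299
grasp_force: 45.3
```

Call:
apply_moves(
  rows=[
    {"x":1.1,"y":4.2,"z":0,"ax":0,"ay":0,"az":0,"gripper":0.9},
    {"x":0.8,"y":4.3,"z":0,"ax":0,"ay":0,"az":0,"gripper":0.9},
  ],
)

```text
clock: 10.65
position: [0.5258, 0.0501, 0.2374]
ee_rot: [0.707, 0.707, 0.0, 0.0]
ft_force: [-3.2, 1.4, 5.5]
grip_width: 0.303
grasp_force: 45.4
```

Call:
apply_moves(
  rows=[
    {"x":0.6,"y":4.3,"z":0,"ax":0,"ay":0,"az":0,"gripper":0.9},
    {"x":0.3,"y":4.4,"z":0,"ax":0,"ay":0,"az":0,"gripper":0.9},
    {"x":0.2,"y":4.3,"z":0,"ax":0,"ay":0,"az":0,"gripper":0.9},
  ],
)

```text
clock: 10.9
position: [0.5388, 0.0512, 0.2374]
ee_rot: [0.707, 0.708, 0.0, 0.0]
ft_force: [-3.4, 0.3, 6.5]
grip_width: 0.297
grasp_force: 45.4
```

```bash
cat > data.txt <<'E'
.5084 .0452 -3.3 0
.5172 .0481 -3.8 1.1
.5258 .0501 -3.2 1.4
.5388 .0512 -3.4 .3
E
python3 - <<'E'
from plan import *
q=fit(np.loadtxt("data.txt"))
p=np.array((.5388,.0512));d=p-q[:2]
plan(q[:2],q[2],p,np.degrees(np.arctan2(d[1],d[0])),[4]*12)
E
```

```text
fit [ 0.53862 -0.03224  0.08342] res mm [-0.14 -0.01  0.15  0.06]
radial N out [-1.2 -2.  -1.9 -0.3] tang cw N [3.1 3.4 2.9 3.4]
[{"x": -0.2, "y": 5.8, "z": 0, "ax": 0, "ay": 0, "az": 0, "gripper": 0.9}, {"x": -0.7, "y": 5.8, "z": 0, "ax": 0, "ay": 0, "az": 0, "gripper": 0.9}, {"x": -1.0, "y": 5.7, "z": 0, "ax": 0, "ay": 0, "az": 0, "gripper": 0.9}, {"x": -1.4, "y": 5.7, "z": 0, "ax": 0, "ay": 0, "az": 0, "gripper": 0.9}, {"x": -1.8, "y": 5.5, "z": 0, "ax": 0, "ay": 0, "az": 0, "gripper": 0.9}]
[{"x": -2.2, "y": 5.4, "z": 0, "ax": 0, "ay": 0, "az": 0, "gripper": 0.9}, {"x": -2.6, "y": 5.2, "z": 0, "ax": 0, "ay": 0, "az": 0, "gripper": 0.9}, {"x": -2.9, "y": 5.1, "z": 0, "ax": 0, "ay": 0, "az": 0, "gripper": 0.9}, {"x": -3.3, "y": 4.8, "z": 0, "ax": 0, "ay": 0, "az": 0, "gripper": 0.9}, {"x": -3.6, "y": 4.6, "z": 0, "ax": 0, "ay": 0, "az": 0, "gripper": 0.9}]
[{"x": -3.9, "y": 4.3, "z": 0, "ax": 0, "ay": 0, "az": 0, "gripper": 0.9}, {"x": -4.2, "y": 4.0, "z": 0, "ax": 0, "ay": 0, "az": 0, "gripper": 0.9}]
end [0.6007, 0.0234] az 41.87925307252921
```

Call:
apply_moves(
  rows=[
    {"x":-0.2,"y":5.8,"z":0,"ax":0,"ay":0,"az":0,"gripper":0.9},
    {"x":-0.7,"y":5.8,"z":0,"ax":0,"ay":0,"az":0,"gripper":0.9},
    {"x":-1.0,"y":5.7,"z":0,"ax":0,"ay":0,"az":0,"gripper":0.9},
  ],
)

```text
clock: 11.15
position: [0.5563, 0.0495, 0.2374]
ee_rot: [0.707, 0.708, 0.0, 0.0]
ft_force: [-2.3, 1.5, 5.0]
grip_width: 0.298
grasp_force: 45.4
```

Call:
apply_moves(
  rows=[
    {"x":-1.4,"y":5.7,"z":0,"ax":0,"ay":0,"az":0,"gripper":0.9},
    {"x":-1.8,"y":5.5,"z":0,"ax":0,"ay":0,"az":0,"gripper":0.9},
    {"x":-2.2,"y":5.4,"z":0,"ax":0,"ay":0,"az":0,"gripper":0.9},
  ],
)

```text
clock: 11.4
position: [0.573, 0.0442, 0.2374]
ee_rot: [0.707, 0.708, 0.0, 0.0]
ft_force: [-3.2, 2.4, 6.2]
grip_width: 0.304
grasp_force: 45.4
```

Call:
apply_moves(
  rows=[
    {"x":-2.6,"y":5.2,"z":0,"ax":0,"ay":0,"az":0,"gripper":0.9},
    {"x":-2.9,"y":5.1,"z":0,"ax":0,"ay":0,"az":0,"gripper":0.9},
    {"x":-3.3,"y":4.8,"z":0,"ax":0,"ay":0,"az":0,"gripper":0.9},
  ],
)

```text
clock: 11.65
position: [0.5882, 0.0355, 0.2375]
ee_rot: [0.706, 0.708, 0.001, 0.0]
ft_force: [-2.1, 2.2, 6.3]
grip_width: 0.3
grasp_force: 45.4
```

Call:
apply_moves(
  rows=[
    {"x":-3.6,"y":4.6,"z":0,"ax":0,"ay":0,"az":0,"gripper":0.9},
    {"x":-3.9,"y":4.3,"z":0,"ax":0,"ay":0,"az":0,"gripper":0.9},
    {"x":-4.2,"y":4.0,"z":0,"ax":0,"ay":0,"az":0,"gripper":0.9},
  ],
)

```text
clock: 11.9
position: [0.6012, 0.0239, 0.2375]
ee_rot: [0.706, 0.708, 0.001, 0.0]
ft_force: [-0.7, 3.4, 6.3]
grip_width: 0.297
grasp_force: 45.4
```

```bash
cat >> data.txt <<'E'
.5563 .0495 -2.3 1.5
.573 .0442 -3.2 2.4
.5882 .0355 -2.1 2.2
.6012 .0239 -.7 3.4
E
python3 - <<'E'
from plan import *
q=fit(np.loadtxt("data.txt"))
p=np.array((.6012,.0239));d=p-q[:2]
plan(q[:2],q[2],p,np.degrees(np.arctan2(d[1],d[0])),[4]*9+[3.5]*6)
E
```

```text
fit [ 0.53928 -0.03229  0.08365] res mm [-0.08 -0.03  0.07 -0.12  0.02  0.05  0.02  0.18]
radial N out [-1.2 -2.1 -1.9 -0.3 -1.  -0.9 -0.6 -1.8] tang cw N [3.1 3.4 2.9 3.4 2.6 3.9 3.  3. ]
[{"x": -4.4, "y": 3.8, "z": 0, "ax": 0, "ay": 0, "az": 0, "gripper": 0.9}, {"x": -4.7, "y": 3.4, "z": 0, "ax": 0, "ay": 0, "az": 0, "gripper": 0.9}, {"x": -5.0, "y": 3.2, "z": 0, "ax": 0, "ay": 0, "az": 0, "gripper": 0.9}, {"x": -5.1, "y": 2.7, "z": 0, "ax": 0, "ay": 0, "az": 0, "gripper": 0.9}, {"x": -5.4, "y": 2.4, "z": 0, "ax": 0, "ay": 0, "az": 0, "gripper": 0.9}]
[{"x": -5.4, "y": 2.0, "z": 0, "ax": 0, "ay": 0, "az": 0, "gripper": 0.9}, {"x": -5.6, "y": 1.7, "z": 0, "ax": 0, "ay": 0, "az": 0, "gripper": 0.9}, {"x": -5.7, "y": 1.2, "z": 0, "ax": 0, "ay": 0, "az": 0, "gripper": 0.9}, {"x": -5.8, "y": 0.8, "z": 0, "ax": 0, "ay": 0, "az": 0, "gripper": 0.9}, {"x": -5.1, "y": 0.4, "z": 0, "ax": 0, "ay": 0, "az": 0, "gripper": 0.9}]
[{"x": -5.1, "y": 0.1, "z": 0, "ax": 0, "ay": 0, "az": 0, "gripper": 0.9}, {"x": -5.1, "y": -0.2, "z": 0, "ax": 0, "ay": 0, "az": 0, "gripper": 0.9}, {"x": -5.1, "y": -0.5, "z": 0, "ax": 0, "ay": 0, "az": 0, "gripper": 0.9}, {"x": -5.0, "y": -0.9, "z": 0, "ax": 0, "ay": 0, "az": 0, "gripper": 0.9}, {"x": -5.0, "y": -1.1, "z": 0, "ax": 0, "ay": 0, "az": 0, "gripper": 0.9}]
end [0.6202, -0.0536] az -14.77621209714993
```

Call:
apply_moves(
  rows=[
    {"x":-4.4,"y":3.8,"z":0,"ax":0,"ay":0,"az":0,"gripper":0.9},
    {"x":-4.7,"y":3.4,"z":0,"ax":0,"ay":0,"az":0,"gripper":0.9},
    {"x":-5.0,"y":3.2,"z":0,"ax":0,"ay":0,"az":0,"gripper":0.9},
    {"x":-5.1,"y":2.7,"z":0,"ax":0,"ay":0,"az":0,"gripper":0.9},
    {"x":-5.4,"y":2.4,"z":0,"ax":0,"ay":0,"az":0,"gripper":0.9},
  ],
)

```text
clock: 12.32
position: [0.6168, -0.0007, 0.2375]
ee_rot: [0.706, 0.708, 0.001, 0.0]
ft_force: [-1.2, 3.2, 5.8]
grip_width: 0.302
grasp_force: 45.4
```

Call:
apply_moves(
  rows=[
    {"x":-5.4,"y":2.0,"z":0,"ax":0,"ay":0,"az":0,"gripper":0.9},
    {"x":-5.6,"y":1.7,"z":0,"ax":0,"ay":0,"az":0,"gripper":0.9},
    {"x":-5.7,"y":1.2,"z":0,"ax":0,"ay":0,"az":0,"gripper":0.9},
    {"x":-5.8,"y":0.8,"z":0,"ax":0,"ay":0,"az":0,"gripper":0.9},
    {"x":-5.1,"y":0.4,"z":0,"ax":0,"ay":0,"az":0,"gripper":0.9},
  ],
)

```text
clock: 12.73
position: [0.6229, -0.028, 0.2375]
ee_rot: [0.706, 0.708, 0.001, 0.0]
ft_force: [-0.1, 6.6, 5.3]
grip_width: 0.302
grasp_force: 45.4
```

Call:
apply_moves(
  rows=[
    {"x":-5.1,"y":0.1,"z":0,"ax":0,"ay":0,"az":0,"gripper":0.9},
    {"x":-5.1,"y":-0.2,"z":0,"ax":0,"ay":0,"az":0,"gripper":0.9},
    {"x":-5.1,"y":-0.5,"z":0,"ax":0,"ay":0,"az":0,"gripper":0.9},
  ],
)

```text
clock: 12.98
position: [0.6227, -0.041, 0.2375]
ee_rot: [0.705, 0.709, 0.002, -0.001]
ft_force: [0.2, 11.3, 5.6]
grip_width: 0.3
grasp_force: 45.5
```

Call:
apply_moves(
  rows=[
    {"x":-5.0,"y":-0.9,"z":0,"ax":0,"ay":0,"az":0,"gripper":0.9},
    {"x":-5.0,"y":-1.1,"z":0,"ax":0,"ay":0,"az":0,"gripper":0.9},
  ],
)

```text
clock: 13.15
position: [0.6209, -0.0509, 0.2375]
ee_rot: [0.705, 0.709, 0.002, -0.0]
ft_force: [2.4, 10.7, 5.9]
grip_width: 0.3
grasp_force: 45.5
```

```bash
cat >> data.txt <<'E'
.6168 -.0007 -1.2 3.2
.6229 -.028 -.1 6.6
.6227 -.041 .2 11.3
.6209 -.0509 2.4 10.7
E
python3 - <<'E'
from plan import *
q=fit(np.loadtxt("data.txt"))
plan(q[:2],q[2],(.6202,-.0536),-14.8,[3]*15)
E
```

```text
fit [ 0.5393  -0.03235  0.08371] res mm [-0.07 -0.02  0.08 -0.12  0.01  0.04 -0.01  0.15  0.01  0.04  0.03 -0.02]
radial N out [-1.2 -2.1 -1.9 -0.3 -1.  -0.9 -0.6 -1.8 -0.1 -0.2  1.   0. ] tang cw N [ 3.1  3.4  2.9  3.4  2.6  3.9  3.   3.   3.4  6.6 11.3 11. ]
[{"x": -4.3, "y": -1.2, "z": 0, "ax": 0, "ay": 0, "az": 0, "gripper": 0.9}, {"x": -4.2, "y": -1.4, "z": 0, "ax": 0, "ay": 0, "az": 0, "gripper": 0.9}, {"x": -4.0, "y": -1.7, "z": 0, "ax": 0, "ay": 0, "az": 0, "gripper": 0.9}, {"x": -4.0, "y": -1.9, "z": 0, "ax": 0, "ay": 0, "az": 0, "gripper": 0.9}, {"x": -3.9, "y": -2.1, "z": 0, "ax": 0, "ay": 0, "az": 0, "gripper": 0.9}]
[{"x": -3.7, "y": -2.2, "z": 0, "ax": 0, "ay": 0, "az": 0, "gripper": 0.9}, {"x": -3.6, "y": -2.5, "z": 0, "ax": 0, "ay": 0, "az": 0, "gripper": 0.9}, {"x": -3.5, "y": -2.7, "z": 0, "ax": 0, "ay": 0, "az": 0, "gripper": 0.9}, {"x": -3.3, "y": -2.8, "z": 0, "ax": 0, "ay": 0, "az": 0, "gripper": 0.9}, {"x": -3.2, "y": -3.0, "z": 0, "ax": 0, "ay": 0, "az": 0, "gripper": 0.9}]
[{"x": -3.1, "y": -3.2, "z": 0, "ax": 0, "ay": 0, "az": 0, "gripper": 0.9}, {"x": -2.8, "y": -3.3, "z": 0, "ax": 0, "ay": 0, "az": 0, "gripper": 0.9}, {"x": -2.7, "y": -3.5, "z": 0, "ax": 0, "ay": 0, "az": 0, "gripper": 0.9}, {"x": -2.5, "y": -3.6, "z": 0, "ax": 0, "ay": 0, "az": 0, "gripper": 0.9}, {"x": -2.3, "y": -3.7, "z": 0, "ax": 0, "ay": 0, "az": 0, "gripper": 0.9}]
end [0.5814, -0.1047] az -59.8
```

Call:
apply_moves(
  rows=[
    {"x":-4.3,"y":-1.2,"z":0,"ax":0,"ay":0,"az":0,"gripper":0.9},
    {"x":-4.2,"y":-1.4,"z":0,"ax":0,"ay":0,"az":0,"gripper":0.9},
    {"x":-4.0,"y":-1.7,"z":0,"ax":0,"ay":0,"az":0,"gripper":0.9},
    {"x":-4.0,"y":-1.9,"z":0,"ax":0,"ay":0,"az":0,"gripper":0.9},
  ],
)

```text
clock: 13.48
position: [0.6148, -0.0683, 0.2375]
ee_rot: [0.706, 0.709, 0.002, 0.0]
ft_force: [1.7, 6.6, 5.3]
grip_width: 0.302
grasp_force: 45.4
```

Call:
apply_moves(
  rows=[
    {"x":-3.9,"y":-2.1,"z":0,"ax":0,"ay":0,"az":0,"gripper":0.9},
    {"x":-3.7,"y":-2.2,"z":0,"ax":0,"ay":0,"az":0,"gripper":0.9},
    {"x":-3.6,"y":-2.5,"z":0,"ax":0,"ay":0,"az":0,"gripper":0.9},
  ],
)

```text
clock: 13.73
position: [0.6076, -0.0808, 0.2375]
ee_rot: [0.706, 0.708, 0.001, 0.001]
ft_force: [0.8, 4.2, 5.0]
grip_width: 0.302
grasp_force: 45.4
```

Call:
apply_moves(
  rows=[
    {"x":-3.5,"y":-2.7,"z":0,"ax":0,"ay":0,"az":0,"gripper":0.9},
    {"x":-3.3,"y":-2.8,"z":0,"ax":0,"ay":0,"az":0,"gripper":0.9},
    {"x":-3.2,"y":-3.0,"z":0,"ax":0,"ay":0,"az":0,"gripper":0.9},
  ],
)

```text
clock: 13.98
position: [0.5981, -0.0922, 0.2375]
ee_rot: [0.707, 0.708, 0.0, 0.0]
ft_force: [-1.5, 1.1, 6.9]
grip_width: 0.299
grasp_force: 45.5
```

Call:
apply_moves(
  rows=[
    {"x":-3.1,"y":-3.2,"z":0,"ax":0,"ay":0,"az":0,"gripper":0.9},
    {"x":-2.8,"y":-3.3,"z":0,"ax":0,"ay":0,"az":0,"gripper":0.9},
    {"x":-2.7,"y":-3.5,"z":0,"ax":0,"ay":0,"az":0,"gripper":0.9},
    {"x":-2.5,"y":-3.6,"z":0,"ax":0,"ay":0,"az":0,"gripper":0.9},
    {"x":-2.3,"y":-3.7,"z":0,"ax":0,"ay":0,"az":0,"gripper":0.9},
  ],
)

```text
clock: 14.4
position: [0.5801, -0.1061, 0.2374]
ee_rot: [0.707, 0.707, -0.0, -0.0]
ft_force: [-5.2, 1.0, 8.1]
grip_width: 0.302
grasp_force: 45.6
```

```bash
cat >> data.txt <<'E'
.6148 -.0683 1.7 6.6
.6076 -.0808 .8 4.2
.5981 -.0922 -1.5 1.1
.5801 -.1061 -5.2 1.0
E
python3 - <<'E'
from plan import *
q=fit(np.loadtxt("data.txt"))
plan(q[:2],q[2],(.5814,-.1047),-59.8,[3.5]*5+[4]*20)
E
```

```text
fit [ 0.53927 -0.03234  0.0837 ] res mm [-0.09 -0.03  0.07 -0.12  0.01  0.05  0.01  0.18  0.05  0.08  0.07  0.02
 -0.2  -0.15  0.    0.18]
radial N out [-1.2 -2.1 -1.9 -0.3 -1.  -0.9 -0.6 -1.8 -0.1 -0.2  1.   0.   1.3  1.8
  1.8  3.4] tang cw N [ 3.1  3.4  2.9  3.4  2.6  3.9  3.   3.   3.4  6.6 11.3 11.   6.7  3.9
 -0.3 -4.1]
[{"x": -2.4, "y": -4.5, "z": 0, "ax": 0, "ay": 0, "az": 0, "gripper": 0.9}, {"x": -2.2, "y": -4.7, "z": 0, "ax": 0, "ay": 0, "az": 0, "gripper": 0.9}, {"x": -1.8, "y": -4.7, "z": 0, "ax": 0, "ay": 0, "az": 0, "gripper": 0.9}, {"x": -1.6, "y": -4.9, "z": 0, "ax": 0, "ay": 0, "az": 0, "gripper": 0.9}, {"x": -1.3, "y": -4.9, "z": 0, "ax": 0, "ay": 0, "az": 0, "gripper": 0.9}]
[{"x": -1.1, "y": -5.8, "z": 0, "ax": 0, "ay": 0, "az": 0, "gripper": 0.9}, {"x": -0.7, "y": -5.8, "z": 0, "ax": 0, "ay": 0, "az": 0, "gripper": 0.9}, {"x": -0.2, "y": -5.8, "z": 0, "ax": 0, "ay": 0, "az": 0, "gripper": 0.9}, {"x": 0.1, "y": -5.9, "z": 0, "ax": 0, "ay": 0, "az": 0, "gripper": 0.9}, {"x": 0.5, "y": -5.8, "z": 0, "ax": 0, "ay": 0, "az": 0, "gripper": 0.9}]
[{"x": 1.0, "y": -5.7,
[... 421 characters left out ...]
}, {"x": 3.2, "y": -4.9, "z": 0, "ax": 0, "ay": 0, "az": 0, "gripper": 0.9}, {"x": 3.6, "y": -4.6, "z": 0, "ax": 0, "ay": 0, "az": 0, "gripper": 0.9}, {"x": 3.8, "y": -4.4, "z": 0, "ax": 0, "ay": 0, "az": 0, "gripper": 0.9}, {"x": 4.2, "y": -4.1, "z": 0, "ax": 0, "ay": 0, "az": 0, "gripper": 0.9}]
[{"x": 4.4, "y": -3.9, "z": 0, "ax": 0, "ay": 0, "az": 0, "gripper": 0.9}, {"x": 4.7, "y": -3.4, "z": 0, "ax": 0, "ay": 0, "az": 0, "gripper": 0.9}, {"x": 4.9, "y": -3.2, "z": 0, "ax": 0, "ay": 0, "az": 0, "gripper": 0.9}, {"x": 5.2, "y": -2.8, "z": 0, "ax": 0, "ay": 0, "az": 0, "gripper": 0.9}, {"x": 5.3, "y": -2.5, "z": 0, "ax": 0, "ay": 0, "az": 0, "gripper": 0.9}]
end [0.462, -0.0646] az -157.3
```

Call:
apply_moves(
  rows=[
    {"x":-2.4,"y":-4.5,"z":0,"ax":0,"ay":0,"az":0,"gripper":0.9},
    {"x":-2.2,"y":-4.7,"z":0,"ax":0,"ay":0,"az":0,"gripper":0.9},
    {"x":-1.8,"y":-4.7,"z":0,"ax":0,"ay":0,"az":0,"gripper":0.9},
    {"x":-1.6,"y":-4.9,"z":0,"ax":0,"ay":0,"az":0,"gripper":0.9},
    {"x":-1.3,"y":-4.9,"z":0,"ax":0,"ay":0,"az":0,"gripper":0.9},
  ],
)

```text
clock: 14.82
position: [0.5573, -0.1146, 0.2375]
ee_rot: [0.707, 0.708, 0.001, 0.001]
ft_force: [2.8, 4.0, 4.6]
grip_width: 0.302
grasp_force: 45.3
```

Call:
apply_moves(
  rows=[
    {"x":-1.1,"y":-5.8,"z":0,"ax":0,"ay":0,"az":0,"gripper":0.9},
    {"x":-0.7,"y":-5.8,"z":0,"ax":0,"ay":0,"az":0,"gripper":0.9},
    {"x":-0.2,"y":-5.8,"z":0,"ax":0,"ay":0,"az":0,"gripper":0.9},
    {"x":0.1,"y":-5.9,"z":0,"ax":0,"ay":0,"az":0,"gripper":0.9},
    {"x":0.5,"y":-5.8,"z":0,"ax":0,"ay":0,"az":0,"gripper":0.9},
  ],
)

```text
clock: 15.23
position: [0.5273, -0.116, 0.2374]
ee_rot: [0.707, 0.707, 0.0, 0.0]
ft_force: [5.3, 4.6, 4.3]
grip_width: 0.302
grasp_force: 45.3
```

Call:
apply_moves(
  rows=[
    {"x":1.0,"y":-5.7,"z":0,"ax":0,"ay":0,"az":0,"gripper":0.9},
    {"x":1.3,"y":-5.7,"z":0,"ax":0,"ay":0,"az":0,"gripper":0.9},
    {"x":1.8,"y":-5.6,"z":0,"ax":0,"ay":0,"az":0,"gripper":0.9},
    {"x":2.1,"y":-5.4,"z":0,"ax":0,"ay":0,"az":0,"gripper":0.9},
    {"x":2.5,"y":-5.3,"z":0,"ax":0,"ay":0,"az":0,"gripper":0.9},
  ],
)

```text
clock: 15.65
position: [0.4998, -0.1073, 0.2374]
ee_rot: [0.707, 0.707, 0.001, 0.0]
ft_force: [5.2, 4.6, 2.3]
grip_width: 0.304
grasp_force: 45.2
```

```bash
cat >> data.txt <<'E'
.5573 -.1146 2.8 4.0
.5273 -.116 5.3 4.6
.4998 -.1073 5.2 4.6
E
python3 - <<'E'
from plan import *
q=fit(np.loadtxt("data.txt"))
p=np.array((.4995,-.1076));d=p-q[:2];print(np.hypot(*d))
plan(q[:2],q[2],p,np.degrees(np.arctan2(d[1],d[0])),[4]*20)
E
```

```text
fit [ 0.5392  -0.03239  0.08376] res mm [-0.13 -0.06  0.05 -0.13  0.02  0.07  0.04  0.2   0.08  0.09  0.08  0.02
 -0.22 -0.18 -0.04  0.12  0.01  0.04  0.07]
radial N out [-1.2 -2.1 -1.9 -0.3 -1.  -0.9 -0.6 -1.8 -0.1 -0.2  1.   0.   1.3  1.8
  1.8  3.4  3.3  5.3  6.5] tang cw N [ 3.1  3.4  2.9  3.4  2.6  3.9  3.   3.   3.4  6.6 11.3 11.   6.7  3.9
 -0.3 -4.1  3.6  4.6  2.5]
0.08504652815794782
[{"x": 4.0, "y": -4.5, "z": 0, "ax": 0, "ay": 0, "az": 0, "gripper": 0.9}, {"x": 3.3, "y": -4.8, "z": 0, "ax": 0, "ay": 0, "az": 0, "gripper": 0.9}, {"x": 3.6, "y": -4.6, "z": 0, "ax": 0, "ay": 0, "az": 0, "gripper": 0.9}, {"x": 3.9, "y": -4.4, "z": 0, "ax": 0, "ay": 0, "az": 0, "gripper": 0.9}, {"x": 4.2, "y": -4.1, "z": 0, "ax": 0, "ay": 0, "az": 0, "gripper": 0.9}]
[{"x": 4.4, "y": -3.7, "z": 0, "ax": 0, "ay": 0, "az": 0, "gripper": 0.9}, {"x": 4.8, "y": -3.5, "z": 0, "ax": 0, "ay": 0, "az": 0, "gripper": 0.9}, {"x": 4.9, "y": -3.1, "z": 0, "ax": 0, "ay": 0, "az": 0, "gripper": 0.9}, {"x": 5.2, "y": -2.8, "z": 0, "ax": 0, "ay": 0, "az": 0, "gripper": 0.9}, {"x": 5.3, "y": -2.4, "z": 0, "ax": 0, "ay": 0, "az": 0, "gripper": 0.9}]
[{"x": 5.5, "y": -2.0, "z": 0, "ax": 0, "ay": 0, "az": 0, "gripper": 0.9}, {"x": 5.6, "y": -1.6, "z": 0, "ax": 0, "ay": 0, "az": 0, "gripper": 0.9}, {"x": 5.7, "y": -1.2, "z": 0, "ax": 0, "ay": 0, "az": 0, "gripper": 0.9}, {"x": 5.8, "y": -0.9, "z": 0, "ax": 0, "ay": 0, "az": 0, "gripper": 0.9}, {"x": 5.8, "y": -0.4, "z": 0, "ax": 0, "ay": 0, "az": 0, "gripper": 0.9}]
[{"x": 5.9, "y": -0.0, "z": 0, "ax": 0, "ay": 0, "az": 0, "gripper": 0.9}, {"x": 5.8, "y": 0.4, "z": 0, "ax": 0, "ay": 0, "az": 0, "gripper": 0.9}, {"x": 5.8, "y": 0.8, "z": 0, "ax": 0, "ay": 0, "az": 0, "gripper": 0.9}, {"x": 5.7, "y": 1.2, "z": 0, "ax": 0, "ay": 0, "az": 0, "gripper": 0.9}, {"x": 5.7, "y": 1.6, "z": 0, "ax": 0, "ay": 0, "az": 0, "gripper": 0.9}]
end [0.4595, -0.0067] az -197.82597533528275
```

Call:
apply_moves(
  rows=[
    {"x":4.0,"y":-4.5,"z":0,"ax":0,"ay":0,"az":0,"gripper":0.9},
    {"x":3.3,"y":-4.8,"z":0,"ax":0,"ay":0,"az":0,"gripper":0.9},
    {"x":3.6,"y":-4.6,"z":0,"ax":0,"ay":0,"az":0,"gripper":0.9},
    {"x":3.9,"y":-4.4,"z":0,"ax":0,"ay":0,"az":0,"gripper":0.9},
    {"x":4.2,"y":-4.1,"z":0,"ax":0,"ay":0,"az":0,"gripper":0.9},
  ],
)

```text
clock: 16.07
position: [0.477, -0.0888, 0.2374]
ee_rot: [0.707, 0.707, 0.0, 0.0]
ft_force: [3.6, 0.1, 4.2]
grip_width: 0.3
grasp_force: 45.4
```

Call:
apply_moves(
  rows=[
    {"x":4.4,"y":-3.7,"z":0,"ax":0,"ay":0,"az":0,"gripper":0.9},
    {"x":4.8,"y":-3.5,"z":0,"ax":0,"ay":0,"az":0,"gripper":0.9},
    {"x":4.9,"y":-3.1,"z":0,"ax":0,"ay":0,"az":0,"gripper":0.9},
    {"x":5.2,"y":-2.8,"z":0,"ax":0,"ay":0,"az":0,"gripper":0.9},
    {"x":5.3,"y":-2.4,"z":0,"ax":0,"ay":0,"az":0,"gripper":0.9},
  ],
)

```text
clock: 16.48
position: [0.4615, -0.0641, 0.2374]
ee_rot: [0.707, 0.707, -0.0, 0.0]
ft_force: [3.4, -1.6, 5.2]
grip_width: 0.301
grasp_force: 45.5
```

Call:
apply_moves(
  rows=[
    {"x":5.5,"y":-2.0,"z":0,"ax":0,"ay":0,"az":0,"gripper":0.9},
    {"x":5.6,"y":-1.6,"z":0,"ax":0,"ay":0,"az":0,"gripper":0.9},
    {"x":5.7,"y":-1.2,"z":0,"ax":0,"ay":0,"az":0,"gripper":0.9},
    {"x":5.8,"y":-0.9,"z":0,"ax":0,"ay":0,"az":0,"gripper":0.9},
    {"x":5.8,"y":-0.4,"z":0,"ax":0,"ay":0,"az":0,"gripper":0.9},
  ],
)

```text
clock: 16.9
position: [0.4553, -0.0359, 0.2374]
ee_rot: [0.707, 0.707, -0.0, 0.0]
ft_force: [2.5, -3.2, 5.7]
grip_width: 0.299
grasp_force: 45.5
```

```bash
cat >> data.txt <<'E'
.477 -.0888 3.6 .1
.4615 -.0641 3.4 -1.6
.4553 -.0359 2.5 -3.2
E
python3 - <<'E'
from plan import *
q=fit(np.loadtxt("data.txt"))
p=np.array((.4552,-.0358));d=p-q[:2];print(np.hypot(*d))
plan(q[:2],q[2],p,np.degrees(np.arctan2(d[1],d[0])),[4]*20)
E
```

```text
fit [ 0.53924 -0.03237  0.08373] res mm [-0.1  -0.03  0.07 -0.12  0.03  0.07  0.03  0.19  0.06  0.08  0.06  0.01
 -0.23 -0.18 -0.04  0.14  0.04  0.08  0.13 -0.06 -0.08 -0.01]
radial N out [-1.2 -2.1 -1.9 -0.3 -1.  -0.9 -0.6 -1.8 -0.1 -0.2  1.   0.   1.3  1.8
  1.8  3.4  3.3  5.3  6.5  2.7  2.5  2.4] tang cw N [ 3.1  3.4  2.9  3.4  2.6  3.9  3.   3.   3.4  6.6 11.3 11.   6.7  3.9
 -0.3 -4.1  3.6  4.6  2.5  2.3  2.8  3.3]
0.08411135350883463
[{"x": 5.9, "y": 0.3, "z": 0, "ax": 0, "ay": 0, "az": 0, "gripper": 0.9}, {"x": 5.8, "y": 0.4, "z": 0, "ax": 0, "ay": 0, "az": 0, "gripper": 0.9}, {"x": 5.8, "y": 0.8, "z": 0, "ax": 0, "ay": 0, "az": 0, "gripper": 0.9}, {"x": 5.7, "y": 1.2, "z": 0, "ax": 0, "ay": 0, "az": 0, "gripper": 0.9}, {"x": 5.6, "y": 1.6, "z": 0, "ax": 0, "ay": 0, "az": 0, "gripper": 0.9}]
[{"x": 5.5, "y": 1.9, "z": 0, "ax": 0, "ay": 0, "az": 0, "gripper": 0.9}, {"x": 5.4, "y": 2.4, "z": 0, "ax": 0, "ay": 0, "az": 0, "gripper": 0.9}, {"x": 5.2, "y": 2.7, "z": 0, "ax": 0, "ay": 0, "az": 0, "gripper": 0.9}, {"x": 4.9, "y": 3.1, "z": 0, "ax": 0, "ay": 0, "az": 0, "gripper": 0.9
[... 151 characters left out ...]
"x": 4.2, "y": 4.0, "z": 0, "ax": 0, "ay": 0, "az": 0, "gripper": 0.9}, {"x": 4.0, "y": 4.3, "z": 0, "ax": 0, "ay": 0, "az": 0, "gripper": 0.9}, {"x": 3.6, "y": 4.6, "z": 0, "ax": 0, "ay": 0, "az": 0, "gripper": 0.9}, {"x": 3.3, "y": 4.9, "z": 0, "ax": 0, "ay": 0, "az": 0, "gripper": 0.9}]
[{"x": 2.9, "y": 5.0, "z": 0, "ax": 0, "ay": 0, "az": 0, "gripper": 0.9}, {"x": 2.6, "y": 5.2, "z": 0, "ax": 0, "ay": 0, "az": 0, "gripper": 0.9}, {"x": 2.2, "y": 5.4, "z": 0, "ax": 0, "ay": 0, "az": 0, "gripper": 0.9}, {"x": 1.9, "y": 5.6, "z": 0, "ax": 0, "ay": 0, "az": 0, "gripper": 0.9}, {"x": 1.4, "y": 5.7, "z": 0, "ax": 0, "ay": 0, "az": 0, "gripper": 0.9}]
end [0.5214, 0.0494] az -257.66597331827415
```

Call:
apply_moves(
  rows=[
    {"x":5.9,"y":0.3,"z":0,"ax":0,"ay":0,"az":0,"gripper":0.9},
    {"x":5.8,"y":0.4,"z":0,"ax":0,"ay":0,"az":0,"gripper":0.9},
    {"x":5.8,"y":0.8,"z":0,"ax":0,"ay":0,"az":0,"gripper":0.9},
    {"x":5.7,"y":1.2,"z":0,"ax":0,"ay":0,"az":0,"gripper":0.9},
    {"x":5.6,"y":1.6,"z":0,"ax":0,"ay":0,"az":0,"gripper":0.9},
  ],
)

```text
clock: 17.32
position: [0.4593, -0.0072, 0.2373]
ee_rot: [0.707, 0.707, -0.001, -0.0]
ft_force: [-0.4, -3.1, 7.0]
grip_width: 0.302
grasp_force: 45.7
```

Call:
apply_moves(
  rows=[
    {"x":5.5,"y":1.9,"z":0,"ax":0,"ay":0,"az":0,"gripper":0.9},
    {"x":5.4,"y":2.4,"z":0,"ax":0,"ay":0,"az":0,"gripper":0.9},
    {"x":5.2,"y":2.7,"z":0,"ax":0,"ay":0,"az":0,"gripper":0.9},
    {"x":4.9,"y":3.1,"z":0,"ax":0,"ay":0,"az":0,"gripper":0.9},
    {"x":4.8,"y":3.4,"z":0,"ax":0,"ay":0,"az":0,"gripper":0.9},
  ],
)

```text
clock: 17.73
position: [0.4727, 0.0186, 0.2373]
ee_rot: [0.707, 0.707, -0.001, -0.0]
ft_force: [-1.4, -3.3, 7.8]
grip_width: 0.301
grasp_force: 45.7
```

Call:
apply_moves(
  rows=[
    {"x":4.5,"y":3.7,"z":0,"ax":0,"ay":0,"az":0,"gripper":0.9},
    {"x":4.2,"y":4.0,"z":0,"ax":0,"ay":0,"az":0,"gripper":0.9},
    {"x":4.0,"y":4.3,"z":0,"ax":0,"ay":0,"az":0,"gripper":0.9},
    {"x":3.6,"y":4.6,"z":0,"ax":0,"ay":0,"az":0,"gripper":0.9},
    {"x":3.3,"y":4.9,"z":0,"ax":0,"ay":0,"az":0,"gripper":0.9},
  ],
)

```text
clock: 18.15
position: [0.4942, 0.0383, 0.2373]
ee_rot: [0.707, 0.707, -0.001, -0.001]
ft_force: [-1.9, -1.4, 8.9]
grip_width: 0.303
grasp_force: 45.8
```

Call:
apply_moves(
  rows=[
    {"x":2.9,"y":5.0,"z":0,"ax":0,"ay":0,"az":0,"gripper":0.9},
    {"x":2.6,"y":5.2,"z":0,"ax":0,"ay":0,"az":0,"gripper":0.9},
    {"x":2.2,"y":5.4,"z":0,"ax":0,"ay":0,"az":0,"gripper":0.9},
    {"x":1.9,"y":5.6,"z":0,"ax":0,"ay":0,"az":0,"gripper":0.9},
    {"x":1.4,"y":5.7,"z":0,"ax":0,"ay":0,"az":0,"gripper":0.9},
  ],
)

```text
clock: 18.57
position: [0.521, 0.0495, 0.2373]
ee_rot: [0.707, 0.707, -0.001, -0.001]
ft_force: [-2.4, -1.7, 10.1]
grip_width: 0.303
grasp_force: 45.9
```

```bash
cat >> data.txt <<'E'
.4593 -.0072 -.4 -3.1
.4727 .0186 -1.4 -3.3
.4942 .0383 -1.9 -1.4
.521 .0495 -2.4 -1.7
E
python3 - <<'E'
from plan import *
q=fit(np.loadtxt("data.txt"))
p=np.array((.5213,.0495));d=p-q[:2];print(np.hypot(*d))
plan(q[:2],q[2],p,np.degrees(np.arctan2(d[1],d[0])),[4]*25)
E
```

```text
fit [ 0.53924 -0.03237  0.08373] res mm [-0.1  -0.04  0.06 -0.12  0.02  0.07  0.03  0.19  0.06  0.08  0.06  0.01
 -0.22 -0.18 -0.03  0.14  0.04  0.08  0.13 -0.06 -0.09 -0.01  0.01 -0.03
  0.05  0.  ]
radial N out [-1.2 -2.1 -1.9 -0.3 -1.  -0.9 -0.6 -1.8 -0.1 -0.2  1.   0.   1.3  1.8
  1.8  3.4  3.3  5.3  6.5  2.7  2.5  2.4  0.5  0.9  0.2  1.1] tang cw N [ 3.1  3.4  2.9  3.4  2.6  3.9  3.   3.   3.4  6.6 11.3 11.   6.7  3.9
 -0.3 -4.1  3.6  4.6  2.5  2.3  2.8  3.3  3.1  3.5  2.4  2.7]
0.08381425548198697
[{"x": 1.0, "y": 5.8, "z": 0, "ax": 0, "ay": 0, "az": 0, "gripper": 0.9}, {"x": 0.6, "y": 5.8, "z": 0, "ax": 0, "ay": 0, "az": 0, "gripper": 0.9}, {"x": 0.3, "y": 5.8, "z": 0, "ax": 0, "ay": 0, "az": 0, "gripper": 0.9}, {"x": -0.2, "y": 5.9, "z": 0, "ax": 0, "ay": 0, "az": 0, "gripper": 0.9}, {"x": -0.6, "y": 5.8, "z": 0, "ax": 0, "ay": 0, "az": 0, "gripper": 0.9}]
[{"x": -1.0, "y": 5.7, "z": 0, "ax": 0, "ay": 0, "az": 0, "gripper": 0.9}, {"x": -1.3, "y": 5.7, "z": 0, "ax": 0, "ay": 0, "az": 0, "gripper": 0.9}, {"x": -1.8, "y": 5.6, "z": 0, "ax": 0, "ay": 0, "az": 0, "gripper": 0.9}, 
[... 603 characters left out ...]
7, "y": 3.5, "z": 0, "ax": 0, "ay": 0, "az": 0, "gripper": 0.9}, {"x": -5.0, "y": 3.1, "z": 0, "ax": 0, "ay": 0, "az": 0, "gripper": 0.9}, {"x": -5.1, "y": 2.8, "z": 0, "ax": 0, "ay": 0, "az": 0, "gripper": 0.9}, {"x": -5.3, "y": 2.4, "z": 0, "ax": 0, "ay": 0, "az": 0, "gripper": 0.9}]
[{"x": -5.5, "y": 2.0, "z": 0, "ax": 0, "ay": 0, "az": 0, "gripper": 0.9}, {"x": -5.6, "y": 1.7, "z": 0, "ax": 0, "ay": 0, "az": 0, "gripper": 0.9}, {"x": -5.7, "y": 1.2, "z": 0, "ax": 0, "ay": 0, "az": 0, "gripper": 0.9}, {"x": -5.8, "y": 0.9, "z": 0, "ax": 0, "ay": 0, "az": 0, "gripper": 0.9}, {"x": -5.8, "y": 0.4, "z": 0, "ax": 0, "ay": 0, "az": 0, "gripper": 0.9}]
end [0.6229, -0.0289] az 2.358876209034179
```

Call:
apply_moves(
  rows=[
    {"x":1.0,"y":5.8,"z":-0.5,"ax":0,"ay":0,"az":0,"gripper":0.9},
    {"x":0.6,"y":5.8,"z":0,"ax":0,"ay":0,"az":0,"gripper":0.9},
    {"x":0.3,"y":5.8,"z":0,"ax":0,"ay":0,"az":0,"gripper":0.9},
    {"x":-0.2,"y":5.9,"z":0,"ax":0,"ay":0,"az":0,"gripper":0.9},
    {"x":-0.6,"y":5.8,"z":0,"ax":0,"ay":0,"az":0,"gripper":0.9},
  ],
)

```text
clock: 18.98
position: [0.5498, 0.0508, 0.2374]
ee_rot: [0.707, 0.707, -0.001, -0.001]
ft_force: [-3.5, 0.6, 7.2]
grip_width: 0.298
grasp_force: 45.6
```

Call:
apply_moves(
  rows=[
    {"x":-1.0,"y":5.7,"z":0,"ax":0,"ay":0,"az":0,"gripper":0.9},
    {"x":-1.3,"y":5.7,"z":0,"ax":0,"ay":0,"az":0,"gripper":0.9},
    {"x":-1.8,"y":5.6,"z":0,"ax":0,"ay":0,"az":0,"gripper":0.9},
    {"x":-2.2,"y":5.4,"z":0,"ax":0,"ay":0,"az":0,"gripper":0.9},
    {"x":-2.5,"y":5.3,"z":0,"ax":0,"ay":0,"az":0,"gripper":0.9},
  ],
)

```text
clock: 19.4
position: [0.5775, 0.0424, 0.2374]
ee_rot: [0.707, 0.707, -0.001, -0.001]
ft_force: [-3.3, 1.1, 5.7]
grip_width: 0.306
grasp_force: 45.7
```

Call:
apply_moves(
  rows=[
    {"x":-2.9,"y":5.1,"z":0,"ax":0,"ay":0,"az":0,"gripper":0.9},
    {"x":-3.2,"y":4.8,"z":0,"ax":0,"ay":0,"az":0,"gripper":0.9},
    {"x":-3.6,"y":4.7,"z":0,"ax":0,"ay":0,"az":0,"gripper":0.9},
    {"x":-3.9,"y":4.3,"z":0,"ax":0,"ay":0,"az":0,"gripper":0.9},
    {"x":-4.2,"y":4.1,"z":0,"ax":0,"ay":0,"az":0,"gripper":0.9},
  ],
)

```text
clock: 19.82
position: [0.6007, 0.0249, 0.2374]
ee_rot: [0.707, 0.708, -0.001, -0.001]
ft_force: [-1.6, 1.5, 6.9]
grip_width: 0.298
grasp_force: 45.6
```

Call:
apply_moves(
  rows=[
    {"x":-4.4,"y":3.8,"z":0,"ax":0,"ay":0,"az":0,"gripper":0.9},
    {"x":-4.7,"y":3.5,"z":0,"ax":0,"ay":0,"az":0,"gripper":0.9},
    {"x":-5.0,"y":3.1,"z":0,"ax":0,"ay":0,"az":0,"gripper":0.9},
    {"x":-5.1,"y":2.8,"z":0,"ax":0,"ay":0,"az":0,"gripper":0.9},
    {"x":-5.3,"y":2.4,"z":0,"ax":0,"ay":0,"az":0,"gripper":0.9},
  ],
)

```text
clock: 20.23
position: [0.6165, 0.0006, 0.2375]
ee_rot: [0.707, 0.708, -0.0, -0.001]
ft_force: [-1.1, 2.6, 5.8]
grip_width: 0.304
grasp_force: 45.6
```

```bash
python3 - <<'E'
from plan import *
plan((.53924,-.03237),.08373,(.6167,-.0005),22.36,[4]*3+[3]*22)
E
```

```text
[{"x": -5.5, "y": 2.0, "z": 0, "ax": 0, "ay": 0, "az": 0, "gripper": 0.9}, {"x": -5.6, "y": 1.7, "z": 0, "ax": 0, "ay": 0, "az": 0, "gripper": 0.9}, {"x": -5.7, "y": 1.2, "z": 0, "ax": 0, "ay": 0, "az": 0, "gripper": 0.9}, {"x": -4.3, "y": 0.7, "z": 0, "ax": 0, "ay": 0, "az": 0, "gripper": 0.9}, {"x": -4.4, "y": 0.4, "z": 0, "ax": 0, "ay": 0, "az": 0, "gripper": 0.9}]
[{"x": -4.4, "y": 0.2, "z": 0, "ax": 0, "ay": 0, "az": 0, "gripper": 0.9}, {"x": -4.4, "y": 0.0, "z": 0, "ax": 0, "ay": 0, "az": 0, "gripper": 0.9}, {"x": -4.3, "y": -0.2, "z": 0, "ax": 0, "ay": 0, "az": 0, "gripper": 0.9}, {"x": -4.4, "y": -0.5, "z": 0, "ax": 0, "ay": 0, "az": 0, "gripper": 0.9}, {"x": -4.3, "y": -0.7, "z": 0, "ax": 0, "ay": 0, "az": 0, "gripper": 0.9}]
[{"x": -4.3, "y": -0.9, "z": 0, "ax": 0, "ay": 0, "az": 0, "gripper": 0.9}, {"x": -4.2, "y": -1.1, "z": 0, "ax": 0, "ay": 0, "az": 0, "gripper": 0.9}, {"x": -4.2, "y": -1.4, "z": 0, "ax": 0, "ay": 0, "az": 0, "gripper": 0.9}, {"x": -4.1, "y": -1.6, "z": 0, "ax": 0, "ay": 0, "az": 0, "gripper": 0.9}, {"x": -4.0, "y": -1.8, "z": 0, "ax": 0, "ay": 0, "az": 0, "gripper": 0.9}]
[{"x": -3.9, "y": -2.0, "z": 0, "ax": 0, "ay": 0, "az": 0, "gripper": 0.9}, {"x": -3.8, "y": -2.2, "z": 0, "ax": 0, "ay": 0, "az": 0, "gripper": 0.9}, {"x": -3.7, "y": -2.4, "z": 0, "ax": 0, "ay": 0, "az": 0, "gripper": 0.9}, {"x": -3.5, "y": -2.6, "z": 0, "ax": 0, "ay": 0, "az": 0, "gripper": 0.9}, {"x": -3.4, "y": -2.7, "z": 0, "ax": 0, "ay": 0, "az": 0, "gripper": 0.9}]
[{"x": -3.3, "y": -3.0, "z": 0, "ax": 0, "ay": 0, "az": 0, "gripper": 0.9}, {"x": -3.0, "y": -3.1, "z": 0, "ax": 0, "ay": 0, "az": 0, "gripper": 0.9}, {"x": -3.0, "y": -3.2, "z": 0, "ax": 0, "ay": 0, "az": 0, "gripper": 0.9}, {"x": -2.7, "y": -3.5, "z": 0, "ax": 0, "ay": 0, "az": 0, "gripper": 0.9}, {"x": -2.6, "y": -3.5, "z": 0, "ax": 0, "ay": 0, "az": 0, "gripper": 0.9}]
end [0.5865, -0.1015] az -55.64
```

Call:
apply_moves(
  rows=[
    {"x":-5.5,"y":2.0,"z":0,"ax":0,"ay":0,"az":0,"gripper":0.9},
    {"x":-5.6,"y":1.7,"z":0,"ax":0,"ay":0,"az":0,"gripper":0.9},
    {"x":-5.7,"y":1.2,"z":0,"ax":0,"ay":0,"az":0,"gripper":0.9},
    {"x":-4.3,"y":0.7,"z":0,"ax":0,"ay":0,"az":0,"gripper":0.9},
    {"x":-4.4,"y":0.4,"z":0,"ax":0,"ay":0,"az":0,"gripper":0.9},
  ],
)

```text
clock: 20.65
position: [0.6228, -0.0248, 0.2375]
ee_rot: [0.707, 0.708, 0.0, -0.001]
ft_force: [0.5, 5.5, 4.4]
grip_width: 0.298
grasp_force: 45.5
```

Call:
apply_moves(
  rows=[
    {"x":-4.4,"y":0.2,"z":0,"ax":0,"ay":0,"az":0,"gripper":0.9},
    {"x":-4.4,"y":0.0,"z":0,"ax":0,"ay":0,"az":0,"gripper":0.9},
    {"x":-4.3,"y":-0.2,"z":0,"ax":0,"ay":0,"az":0,"gripper":0.9},
    {"x":-4.4,"y":-0.5,"z":0,"ax":0,"ay":0,"az":0,"gripper":0.9},
    {"x":-4.3,"y":-0.7,"z":0,"ax":0,"ay":0,"az":0,"gripper":0.9},
  ],
)

```text
clock: 21.07
position: [0.6221, -0.0442, 0.2375]
ee_rot: [0.706, 0.708, 0.001, -0.002]
ft_force: [2.7, 9.9, 3.4]
grip_width: 0.303
grasp_force: 45.4
```

Call:
apply_moves(
  rows=[
    {"x":-4.3,"y":-0.9,"z":0,"ax":0,"ay":0,"az":0,"gripper":0.9},
    {"x":-4.2,"y":-1.1,"z":0,"ax":0,"ay":0,"az":0,"gripper":0.9},
    {"x":-4.2,"y":-1.4,"z":0,"ax":0,"ay":0,"az":0,"gripper":0.9},
    {"x":-4.1,"y":-1.6,"z":0,"ax":0,"ay":0,"az":0,"gripper":0.9},
    {"x":-4.0,"y":-1.8,"z":0,"ax":0,"ay":0,"az":0,"gripper":0.9},
  ],
)

```text
clock: 21.48
position: [0.6157, -0.0659, 0.2375]
ee_rot: [0.706, 0.708, 0.001, -0.001]
ft_force: [3.8, 6.5, 2.5]
grip_width: 0.301
grasp_force: 45.3
```

Call:
apply_moves(
  rows=[
    {"x":-3.9,"y":-2.0,"z":0,"ax":0,"ay":0,"az":0,"gripper":0.9},
    {"x":-3.8,"y":-2.2,"z":0,"ax":0,"ay":0,"az":0,"gripper":0.9},
    {"x":-3.7,"y":-2.4,"z":0,"ax":0,"ay":0,"az":0,"gripper":0.9},
    {"x":-3.5,"y":-2.6,"z":0,"ax":0,"ay":0,"az":0,"gripper":0.9},
    {"x":-3.4,"y":-2.7,"z":0,"ax":0,"ay":0,"az":0,"gripper":0.9},
  ],
)

```text
clock: 21.9
position: [0.6029, -0.0868, 0.2375]
ee_rot: [0.707, 0.707, -0.0, -0.0]
ft_force: [1.5, 2.0, 4.1]
grip_width: 0.297
grasp_force: 45.3
```

```bash
python3 - <<'E'
from plan import *
plan((.53924,-.03237),.0834,(.6028,-.0869),-40.64,[3]*10+[3.5]*10+[2.5,1.5,.5])
E
```

```text
[{"x": -3.0, "y": -3.2, "z": 0, "ax": 0, "ay": 0, "az": 0, "gripper": 0.9}, {"x": -3.1, "y": -3.1, "z": 0, "ax": 0, "ay": 0, "az": 0, "gripper": 0.9}, {"x": -2.9, "y": -3.3, "z": 0, "ax": 0, "ay": 0, "az": 0, "gripper": 0.9}, {"x": -2.8, "y": -3.4, "z": 0, "ax": 0, "ay": 0, "az": 0, "gripper": 0.9}, {"x": -2.5, "y": -3.5, "z": 0, "ax": 0, "ay": 0, "az": 0, "gripper": 0.9}]
[{"x": -2.4, "y": -3.7, "z": 0, "ax": 0, "ay": 0, "az": 0, "gripper": 0.9}, {"x": -2.2, "y": -3.7, "z": 0, "ax": 0, "ay": 0, "az": 0, "gripper": 0.9}, {"x": -1.9, "y": -3.9, "z": 0, "ax": 0, "ay": 0, "az": 0, "gripper": 0.9}, {"x": -1.8, "y": -4.0, "z": 0, "ax": 0, "ay": 0, "az": 0, "gripper": 0.9}, {"x": -1.6, "y": -4.1, "z": 0, "ax": 0, "ay": 0, "az": 0, "gripper": 0.9}]
[{"x": -1.5, "y": -4.9, "z": 0, "ax": 0, "ay": 0, "az": 0, "gripper": 0.9}, {"x": -1.2, "y": -4.9, "z": 0, "ax": 0, "ay": 0, "az": 0, "gripper": 0.9}, {"x": -1.0, "y": -5.0, "z": 0, "ax": 0, "ay": 0, "az": 0, "gripper": 0.9}, {"x": -0.6, "y": -5.1, "z": 0, "ax": 0, "ay": 0, "az": 0, "gripper": 0.9}, {"x": -0.3, "y": -5.1, "z": 0, "ax": 0, "ay": 0, "az": 0, "gripper": 0.9}]
[{"x": -0.0, "y": -5.0, "z": 0, "ax": 0, "ay": 0, "az": 0, "gripper": 0.9}, {"x": 0.3, "y": -5.1, "z": 0, "ax": 0, "ay": 0, "az": 0, "gripper": 0.9}, {"x": 0.6, "y": -5.1, "z": 0, "ax": 0, "ay": 0, "az": 0, "gripper": 0.9}, {"x": 0.9, "y": -5.0, "z": 0, "ax": 0, "ay": 0, "az": 0, "gripper": 0.9}, {"x": 1.2, "y": -4.9, "z": 0, "ax": 0, "ay": 0, "az": 0, "gripper": 0.9}]
[{"x": 1.1, "y": -3.5, "z": 0, "ax": 0, "ay": 0, "az": 0, "gripper": 0.9}, {"x": 0.7, "y": -2.1, "z": 0, "ax": 0, "ay": 0, "az": 0, "gripper": 0.9}, {"x": 0.2, "y": -0.7, "z": 0, "ax": 0, "ay": 0, "az": 0, "gripper": 0.9}]
end [0.5105, -0.1107] az -110.14
```

Call:
apply_moves(
  rows=[
    {"x":-3.0,"y":-3.2,"z":0,"ax":0,"ay":0,"az":0,"gripper":0.9},
    {"x":-3.1,"y":-3.1,"z":0,"ax":0,"ay":0,"az":0,"gripper":0.9},
    {"x":-2.9,"y":-3.3,"z":0,"ax":0,"ay":0,"az":0,"gripper":0.9},
    {"x":-2.8,"y":-3.4,"z":0,"ax":0,"ay":0,"az":0,"gripper":0.9},
    {"x":-2.5,"y":-3.5,"z":0,"ax":0,"ay":0,"az":0,"gripper":0.9},
  ],
)

```text
clock: 22.32
position: [0.586, -0.102, 0.2375]
ee_rot: [0.707, 0.707, -0.001, -0.0]
ft_force: [-2.9, -1.5, 3.7]
grip_width: 0.302
grasp_force: 45.2
```

Call:
apply_moves(
  rows=[
    {"x":-2.4,"y":-3.7,"z":0,"ax":0,"ay":0,"az":0,"gripper":0.9},
    {"x":-2.2,"y":-3.7,"z":0,"ax":0,"ay":0,"az":0,"gripper":0.9},
    {"x":-1.9,"y":-3.9,"z":0,"ax":0,"ay":0,"az":0,"gripper":0.9},
    {"x":-1.8,"y":-4.0,"z":0,"ax":0,"ay":0,"az":0,"gripper":0.9},
    {"x":-1.6,"y":-4.1,"z":0,"ax":0,"ay":0,"az":0,"gripper":0.9},
  ],
)

```text
clock: 22.73
position: [0.5671, -0.1113, 0.2375]
ee_rot: [0.707, 0.707, -0.0, -0.0]
ft_force: [-0.9, -1.8, -1.0]
grip_width: 0.305
grasp_force: 44.9
```

Call:
apply_moves(
  rows=[
    {"x":-1.5,"y":-4.9,"z":0,"ax":0,"ay":0,"az":0,"gripper":0.9},
    {"x":-1.2,"y":-4.9,"z":0,"ax":0,"ay":0,"az":0,"gripper":0.9},
    {"x":-1.0,"y":-5.0,"z":0,"ax":0,"ay":0,"az":0,"gripper":0.9},
    {"x":-0.6,"y":-5.1,"z":0,"ax":0,"ay":0,"az":0,"gripper":0.9},
    {"x":-0.3,"y":-5.1,"z":0,"ax":0,"ay":0,"az":0,"gripper":0.9},
  ],
)

```text
clock: 23.15
position: [0.5421, -0.1158, 0.2376]
ee_rot: [0.707, 0.707, 0.0, 0.0]
ft_force: [2.7, -1.8, -4.3]
grip_width: 0.301
grasp_force: 44.5
```

Call:
apply_moves(
  rows=[
    {"x":0,"y":-5.0,"z":0,"ax":0,"ay":0,"az":0,"gripper":0.9},
    {"x":0.3,"y":-5.1,"z":0,"ax":0,"ay":0,"az":0,"gripper":0.9},
    {"x":0.6,"y":-5.1,"z":0,"ax":0,"ay":0,"az":0,"gripper":0.9},
    {"x":0.9,"y":-5.0,"z":0,"ax":0,"ay":0,"az":0,"gripper":0.9},
    {"x":1.2,"y":-4.9,"z":0,"ax":0,"ay":0,"az":0,"gripper":0.9},
  ],
)

```text
clock: 23.57
position: [0.5167, -0.1127, 0.2376]
ee_rot: [0.707, 0.707, -0.0, -0.0]
ft_force: [2.3, -2.4, -5.8]
grip_width: 0.304
grasp_force: 44.5
```

Call:
apply_moves(
  rows=[
    {"x":1.1,"y":-3.5,"z":0,"ax":0,"ay":0,"az":0,"gripper":0.9},
    {"x":0.7,"y":-2.1,"z":0,"ax":0,"ay":0,"az":0,"gripper":0.9},
    {"x":0.2,"y":-0.7,"z":0,"ax":0,"ay":0,"az":0,"gripper":0.9},
    {"x":0,"y":0,"z":0,"ax":0,"ay":0,"az":0,"gripper":0.9},
    {"x":0,"y":0,"z":0,"ax":0,"ay":0,"az":0,"gripper":0.9},
  ],
)

```text
clock: 23.98
position: [0.5109, -0.1107, 0.2376]
ee_rot: [0.707, 0.707, -0.0, -0.0]
ft_force: [-0.8, -4.6, -6.1]
grip_width: 0.301
grasp_force: 44.6
```

Call:
apply_moves(
  rows=[
    {"x":0,"y":0,"z":0,"ax":0,"ay":0,"az":0,"gripper":0.72},
    {"x":0,"y":0,"z":0,"ax":0,"ay":0,"az":0,"gripper":0.7},
    {"x":0,"y":0,"z":0,"ax":0,"ay":0,"az":0,"gripper":0.69},
    {"x":0,"y":0,"z":0,"ax":0,"ay":0,"az":0,"gripper":0.68},
    {"x":0,"y":0,"z":0,"ax":0,"ay":0,"az":0,"gripper":0.67},
  ],
  newtons=20,
)

```text
clock: 24.4
position: [0.5117, -0.1101, 0.2383]
ee_rot: [0.707, 0.708, 0.001, 0.0]
ft_force: [-0.3, -0.0, -1.0]
grip_width: 0.328
grasp_force: 0.2
```

Call:
apply_moves(
  rows=[
    {"x":0,"y":0,"z":0,"ax":0,"ay":0,"az":0,"gripper":0.65},
    {"x":0,"y":0,"z":0,"ax":0,"ay":0,"az":0,"gripper":0.62},
    {"x":0,"y":0,"z":0,"ax":0,"ay":0,"az":0,"gripper":0.5},
    {"x":0,"y":0,"z":0,"ax":0,"ay":0,"az":0,"gripper":0.3},
    {"x":0,"y":0,"z":0,"ax":0,"ay":0,"az":0,"gripper":0.2},
  ],
)

```text
clock: 24.82
position: [0.5113, -0.1106, 0.2379]
ee_rot: [0.707, 0.707, 0.0, 0.0]
ft_force: [0.5, -0.6, -0.6]
grip_width: 0.771
grasp_force: 0.0
```

Call:
apply_moves(
  rows=[
    {"x":0,"y":0,"z":-10,"ax":0,"ay":0,"az":0,"gripper":0.2},
    {"x":0,"y":0,"z":-20,"ax":0,"ay":0,"az":0,"gripper":0.2},
    {"x":0,"y":0,"z":-30,"ax":0,"ay":0,"az":0,"gripper":0.2},
    {"x":0,"y":0,"z":-30,"ax":0,"ay":0,"az":0,"gripper":0.2},
    {"x":0,"y":0,"z":-20,"ax":0,"ay":0,"az":0,"gripper":0.2},
  ],
)

```text
clock: 25.23
position: [0.5115, -0.1111, 0.3513]
ee_rot: [0.707, 0.707, 0.001, 0.001]
ft_force: [0.3, -0.1, -0.1]
grip_width: 0.804
grasp_force: 0.0
```

Call:
apply_moves(
  rows=[
    {"x":-35,"y":-10,"z":-10,"ax":0,"ay":0,"az":0,"gripper":0.2},
    {"x":-35,"y":-10,"z":0,"ax":0,"ay":0,"az":0,"gripper":0.2},
    {"x":-35,"y":-10,"z":0,"ax":0,"ay":0,"az":0,"gripper":0.2},
    {"x":0,"y":0,"z":0,"ax":0,"ay":0,"az":0,"gripper":0.2},
    {"x":0,"y":0,"z":0,"ax":0,"ay":0,"az":0,"gripper":0.2},
  ],
)

```text
clock: 25.65
position: [0.4802, -0.2181, 0.3588]
ee_rot: [0.709, 0.706, 0.0, 0.0]
ft_force: [0.6, 0.9, 0.5]
grip_width: 0.798
grasp_force: 0.0
```

```bash
python3 - <<'E'
from h import *
o=get_obs();print(o["clock"],o["position"],o["ft_force"])
C=cam("side");S=cam("top");a=C[0][80:320,190:430,::-1];b=S[0][150:390,230:470,::-1]
cv2.imwrite("pics/p4.png",cv2.resize(np.hstack([a,b]),None,fx=1.6,fy=1.6,interpolation=cv2.INTER_CUBIC))
E
```

```text
25.65 [ 0.48022701 -0.21810069  0.3587717 ] [0.60035748 0.92386415 0.51527626]
```

View pics/p4.png

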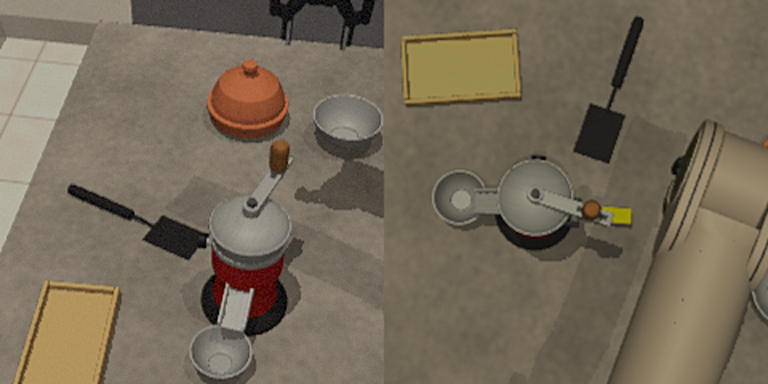

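The knob stands free at about (592,209) in the right-hand crop, near the lever side, with the lever level and the other things undisturbed. The arm is clear, so I hand in.

```bash
python3 -c "
from workcell import *
print(hand_in())"
```

```text
the job is handed in; nothing more can be done
None
```

I handed the job in at about 25.7 s; the hand-in returned no verdict. The lever stopped at its home height, and the handle went smoothly through two heavy points and was released at an estimated crank angle of 10.7 rad. The gripper is clear, and nothing else on the counter in the last pictures had visibly moved.

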